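# Clear the carton and nip up the gauge's swivel nut

### The arm

A 6-joint arm with a two-finger parallel gripper is mounted at the origin on the work surface. World frame = base frame: x ahead of the robot, y to its left, z up, the work surface at z = 0. Lengths are in mm, angles in rad, forces in N, time in s.
With the tool pointing down it reaches from about 400 to 925 mm from the base axis. Payload 3.4 kg.
Tool frame: the origin (TCP) lies on the centre line of the jaws, within the pads' length; the fingertips stand 25 mm ahead of it and the grasp point (between the pads) lies 6 mm ahead of it (r.tips_ahead is the distance from the TCP to the fingertips, in mm); z points along the fingers, y is the line along which they close (so a half turn about z gives the same grasp; the last joint's range is limited). The gripper opens to 85 mm and grips with 20 to 120 N. Pads are 22 mm wide; open, the fingers measure 114 mm over their backs; the gripper's body (76 mm by 85 mm) begins 54 mm behind the grasp point. The pads swing forward as they close: fully open they stand 13 mm farther back than shut.
Start: joints at [1.171, 0.307, 1.506, -0, 1.328, -0.073], TCP at [184.062, 544.75, 256.305] pointing down, gripper open.
Joint ranges: [-3.12, 3.12], [-1.05, 2.28], [0.14, 2.33], [-1.42, 4.57], [0.1, 2.73], [-2.68, 2.68]. Speed limits (rad/s): [2.57, 2.57, 3.14, 3.14, 3.14, 3.14].

### API

Orientations are given as a unit quaternion [x, y, z, w].
In Python, from cell import r gives the robot as it stands.
- The arm moves only by the tool send_rows, never from a script. Its argument "series" is a list of rows, each a list of 2 entries, a list of its own where there are three numbers: the shift along the world's x, y, z in m, then the turn, a rotation vector about the world's x, y, z in degrees. In form: [[[x, y, z], [ax, ay, az]], ...]. A call has 1 to 8 rows; each row shifts and turns the commanded pose from where the row before left it; what a row does not reach is not made up. A row lasts 1/8 s, in which the tool goes at most 62.5 mm and 10.7 degrees, less where a joint would pass 70% of its speed; a pose out of reach is approached as far as the arm can. A call is refused whole if a number of a shift passes 0.0625 or a number of a turn 10.7, either way. A call with a gripper value outside its range is refused whole. "grip" is the opening, from 0 (shut) to 1 (fully open), set as the call begins (left out, the last holds). The fingers move at their own pace and stop on an object; "squeeze" is the grip in N (left out, the last holds). Time passes only in rows, so rows that do not move let the fingers close. It gives the time, the measured TCP pose, the force, the opening and the grip force at its end, in the units of the state.
- r.get_obs(): the state, without advancing time (a new reading comes with each control period).
- r.get_image(name): name is "side" or "top" or "wrist"; returns a dict with "color" (480x640x3 uint8, red, green, blue), "camera_matrix" (3x3 intrinsics, pixels), "distortion" ([k1, k2, p1, p2, k3] as OpenCV has them; the pictures are not rectified), "R" (3x3) and "t" (3): a world point X has camera coordinates R X + t; the wrist camera has in their place "hand_eye" (4x4, takes a point from camera to tool coordinates, whose origin is the TCP and whose axes are the flange's). Camera axes: x right, y down, z forward; pixel columns grow to the right and rows downward; lengths in mm; the calibration is good to about 2 mm. A picture is of the moment at which its call begins: read the wrist's pose just before it. There is no depth.
- r.hand_in(): hands the job in; it is judged then, once.
The state is a dict: "time_s": time; "joint_positions": joint angles; "qd": joint speeds; "joint_efforts": joint torques, N m; "tcp_pos": TCP position; "eef_rot": TCP orientation; "ft_force": force on the tool from outside, world axes, zero at the start; "ft_torque": the same for the moment, N m; "grip_width": finger opening in mm; "finger_force": force on a finger pad.
Only numpy, scipy, OpenCV 4.12 (cv2) and the standard library are available. Lean on these libraries where they do the work, as an engineer would, in place of code of your own. Each camera call takes 0.05 s, during which the arm holds its last target. There are 200 camera calls.

### The job

The swivel nut under the pressure gauge has worked loose: first lift the open parts carton out of the way and stand it on the pink mat without spilling its plugs. Then draw the large wrench out from under the battery charger, lay it down and take it by the handle, and with it tighten the nut clockwise until it is fully home and its red mark meets the one on the manifold again. Leave the wrench lying flat on the pink mat; do not knock the gauge, do not turn the nut with the fingers, and leave the other things on the bench where they are.

Things in the scene. Friction and masses are not known exactly. Their poses are not given: they have to be found in the camera images.
- manifold: aluminium air manifold bolted to the bench, block 46 (own x) by 230 (y) mm on a 70 by 250 plate, top at 41 mm. Origin on the bench under the nut's axis; own x points away from the robot. In the middle a brass collar (top at 44 mm, red mark at its +x edge) bears nut and gauge. At own y +85 mm a ball valve (32 wide, lever 100 high), at -85 mm a quick coupler (31 wide, 82 high).
- gauge: pressure gauge fixed on the manifold, fragile; origin and axes as the manifold's. Brass stem 18 mm across rising through the nut to a round upright case, 54 mm across, 28 mm deep along own x, its centre 116 mm above the bench, top at 143 mm; white dial on the robot's side.
- swivel_nut (a joint): angle of the captive hexagon nut (rad): 0 is fully home against its stop (red marks in line); starts loose at -1.05 to -0.7; grows to 0 as the nut turns clockwise seen from above. Stays where left; steady friction about 0.25 N m. Valve and coupler let the wrench handle swing about 50 degrees either side of the manifold's own -x direction.
- nut_center (a point): centre of the steel nut, 30 mm across flats, 16 high (45 to 61 mm above the bench), axis upright; turns with it. Own y is square to two flats: the wrench fits with its own x along the point's x (or 60 degree steps from it). So placed, the handle (on the -x side) starts 25 to 45 degrees towards the manifold's -y from its -x direction, and ends 15 degrees towards +y (plus 8 degrees of play).
- carton: open cardboard parts carton, outside 110 (own x) by 64 (own y) by 85 mm high, walls and floor 3 mm, 0.13 to 0.29 kg; stands about 115 mm in front of the nut, in the wrench's way. Origin at the centre of its underside, z up.
- plug0: brass hexagon pipe plug lying in the carton, 26 mm across, 26 mm high, 50 g, origin at the centre of its underside.
- plug1: a second such plug in the carton.
- wrench: large steel open-end wrench, 274 mm, 0.3 kg. Origin: underside, middle of the handle; own x to the open jaws, z up, lying flat. Head and ring end 12 mm thick; handle 20 wide (own y), at 1 to 11 mm height. Head from own x 69 to 138 mm, 58 wide. Mass centre some 30 mm from the origin to the jaws. At first the handle lies under the charger; only the head sticks out, 105 to 125 mm, on its +y side.
- wrench_jaw (a point): point in the wrench 115 mm from its origin towards the jaws, half way through its thickness: where the nut's centre lies with the jaws fully on the nut. The jaw opening is 32 mm wide, 41 deep, from own x = 97 mm (throat) to the bevelled tips at 138 mm. Axes as the wrench's. Ring end: 42 mm across, centred at own x = -115 mm.
- wrench_grip (a point): middle of the wrench's handle, half way through its thickness; axes as the wrench's.
- charger: grey battery charger, 200 (x) by 180 (y) mm, fixed, on four 30 mm high rubber feet, 24 mm across and centred at own x = +-85, y = +-75 mm; case top at 190 mm, black carrying handle to 223 mm. Origin on the bench under its centre.
- mat: pink foam tile fixed to the bench, 300 by 300 mm (small puzzle tabs beyond), 10 mm thick; origin at the centre of its underside.
- mat_top (a point): centre of the pink tile's top face, 10 mm above the bench, axes along its sides.
- tape_measure: yellow and black tape measure standing at the far left corner (own +x, +y) of the pink tile, 66 by 36 mm and 60 mm high; origin under its centre. Bystander.
- screwdriver: screwdriver lying near the robot. Bystander.
- small_wrench: small wrench of the same shape, 165 mm long, too small for the nut, lying near the robot on the right. Bystander.
- screw_jar: clear screw jar with orange lid, 66 mm across, 85 mm high, behind the manifold; origin under its centre. Bystander.
- spray_can: blue spray can with red cap, 60 mm across, 170 mm high, behind on the right; origin under its centre. Bystander.
- mallet: rubber mallet lying across the back, 300 mm long, head 60 mm thick; origin under its middle. Bystander.
- tape_gun: packing-tape gun lying on its side at the back left, roll 110 mm across, 51 mm high; origin under the roll's centre. Bystander.
Mind the look-alikes: they are no part of the job. What is shaped like the carton but yellow is not meant.

How it is judged:
By the outcome, as a careful person would: the job done as asked, in the order asked, and still so for the second after the job is handed in, with the robot touching nothing.
It also fails if it takes over 72 s, if anything falls off the work surface, if the arm or the gripper's body presses on something with over 40 N, if the wrist force passes 120 N, or if a joint passes its speed limit or range.

## Working session

There is one attempt and no reset: what is moved stays moved. The work goes in short steps, Python scripts to look and compute and a tool call to move; the robot and the scene stay as the last step left them, time stands still between calls to the robot, and variables do not carry over. Pictures are saved under pics/ and viewed, at most 10 in all, crops included, and the job is handed in when it is done.

Besides the shell and the picture viewer there is one more tool, called as name([rows], argument=value, ...), one row to a line, values as JSON. send_rows: Moves the arm, as the interface text tells. Its arguments: {"type":"object","properties":{"series":{"type":"array"},"grip":{"type":"number"},"squeeze":{"type":"number"}},"required":["series"]}

```bash
mkdir -p pics; ls; cat > h.py <<'E'
import numpy as np, cv2, json
from cell import r
def grab(n):
    d=r.get_image(n); return d
def ray(d,uv):
    K=np.array(d["camera_matrix"],float);D=np.array(d["distortion"],float)
    R=np.array(d["R"],float);t=np.array(d["t"],float).ravel()
    p=cv2.undistortPoints(np.array(uv,float).reshape(-1,1,2),K,D).reshape(-1,2)
    v=np.c_[p,np.ones(len(p))]@R   # R^T v
    return -R.T@t, v
def onplane(d,uv,z):
    c,v=ray(d,uv); z=np.asarray(z,float)
    return c+v*((z-c[2])/v[:,2])[:,None]
def proj(d,X):
    R=np.array(d["R"],float);t=np.array(d["t"],float).ravel()
    return cv2.projectPoints(np.array(X,float).reshape(-1,3),cv2.Rodrigues(R)[0],t,np.array(d["camera_matrix"],float),np.array(d["distortion"],float))[0].reshape(-1,2)
def save(d,n): cv2.imwrite(f"pics/{n}.png",cv2.cvtColor(d["color"],cv2.COLOR_RGB2BGR))
E
python3 - <<'E'
from h import *
o=r.get_obs();print(o)
for n in("top","side"):
    d=grab(n);save(d,n+"0");print(n,-np.array(d["R"]).T@np.array(d["t"]).ravel())
    np.save(f"{n}0.npy",d,allow_pickle=True)
E
```

```text
pics
{'time_s': 0.0, 'joint_positions': array([ 1.17149382e+00,  3.07563723e-01,  1.50769415e+00,  1.05230689e-05,
        1.32837751e+00, -7.35199978e-02]), 'qd': array([ 9.06398941e-04, -1.35534254e-03, -8.28152481e-05,  1.08309273e-03,
       -1.05359326e-03,  1.60349039e-03]), 'joint_efforts': array([ 8.81009441e-05, -4.57548237e+01, -2.51916736e+01,  2.46783526e-05,
        1.33593497e-02,  1.13013573e-05]), 'tcp_pos': array([183.80579107, 544.14332406, 255.37845916]), 'eef_rot': array([ 1.62173030e-01,  9.86761808e-01, -9.91759401e-04, -2.44183560e-04]), 'ft_force': array([-0.24587967, -0.91062694, -0.01517983]), 'ft_torque': array([-0.03565804, -0.02643043, -0.04448169]), 'finger_force': 0.0, 'grip_width': 84.98126365569398}
top [ 210.3071514    24.19574384 1606.0150521 ]
side [-451.37436416 -716.8919993   915.91122374]
```

View pics/top0.png

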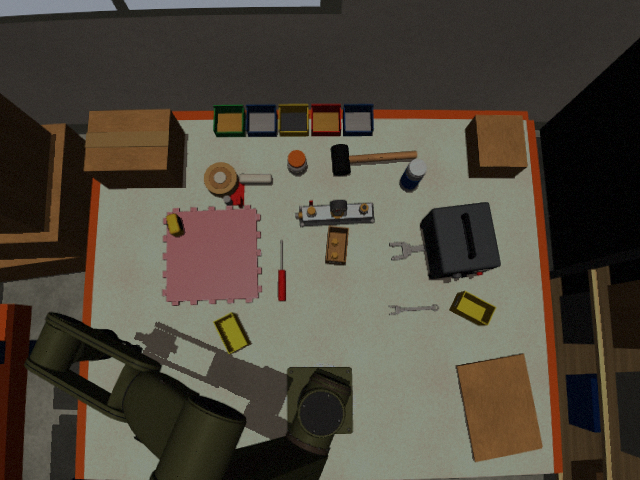

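View pics/side0.png

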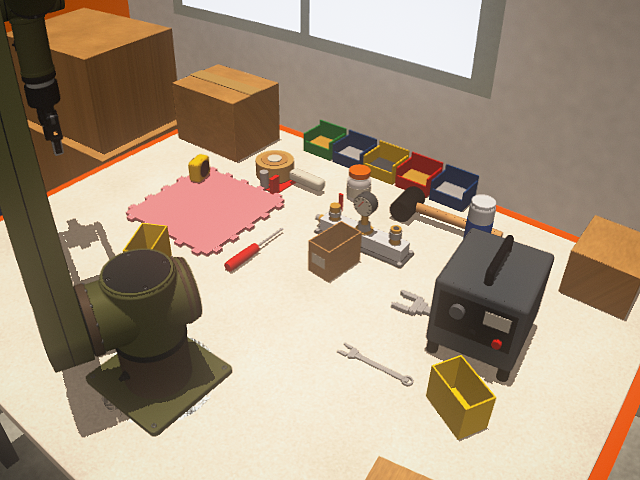

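Top view shows: carton at about (337,245), manifold (337,213), wrench head (405,251), charger (460,240), mat (211,254). The side view agrees with this. I'll enlarge the centre.

```bash
python3 - <<'E'
from h import *
d=np.load("top0.npy",allow_pickle=True).item()
im=cv2.cvtColor(d["color"],cv2.COLOR_RGB2BGR)
c=im[190:285,285:445]; cv2.imwrite("pics/c0.png",cv2.resize(c,None,fx=5,fy=5,interpolation=cv2.INTER_CUBIC))
hsv=cv2.cvtColor(d["color"],cv2.COLOR_RGB2HSV)
def big(m,n,roi):
    z=np.zeros_like(m);x0,y0,x1,y1=roi;z[y0:y1,x0:x1]=m[y0:y1,x0:x1]
    k=max(cv2.findContours(z,0,1)[0],key=cv2.contourArea);rc=cv2.minAreaRect(k);print(n,rc,cv2.contourArea(k));return cv2.boxPoints(rc)
m=cv2.inRange(hsv,(150,40,60),(180,255,255))
b=big(m,"mat",(150,190,275,315)); print(onplane(d,b,10).round(1))
m=cv2.inRange(hsv,(5,90,30),(20,255,255))
b=big(m,"carton",(315,222,360,275)); w=onplane(d,b,85);print(w.round(1),w.mean(0))
print(hsv[252,405],hsv[275,405],hsv[245,395],hsv[213,350])
m=cv2.inRange(hsv,(0,0,0),(180,255,175))
b=big(m,"wr",(380,230,422,275));print(onplane(d,b,12).round(1))
for p in[(400,285),(200,330)]:print(hsv[p[1],p[0]])
E
```

```text
mat ((211.2864990234375, 254.3242645263672), (98.0003890991211, 98.14036560058594), 88.85424041748047) 6749.5
[[634.6 526.2  10. ]
 [638.1 195.   10. ]
 [311.3 185.1  10. ]
 [306.4 504.7  10. ]]
carton ((336.6854248046875, 244.80337524414062), (20.478763580322266, 38.16066360473633), 5.440331935882568) 669.5
[[427.9 -19.2  85. ]
 [549.3 -32.2  85. ]
 [542.6 -96.7  85. ]
 [421.3 -82.8  85. ]] [485.28389826 -57.73639695  85.        ]
[ 13  28 109] [ 28  30 138] [13 26 87] [ 40   6 135]
wr ((400.4999694824219, 252.0), (40.99999237060547, 43.99999237060547), -0.0) 1804.0
[[ 399.9 -201.7   12. ]
 [ 546.9 -206.5   12. ]
 [ 546.  -343.9   12. ]
 [ 398.5 -336.9   12. ]]
[ 34  32 137]
[ 46  31 141]
```

View pics/c0.png

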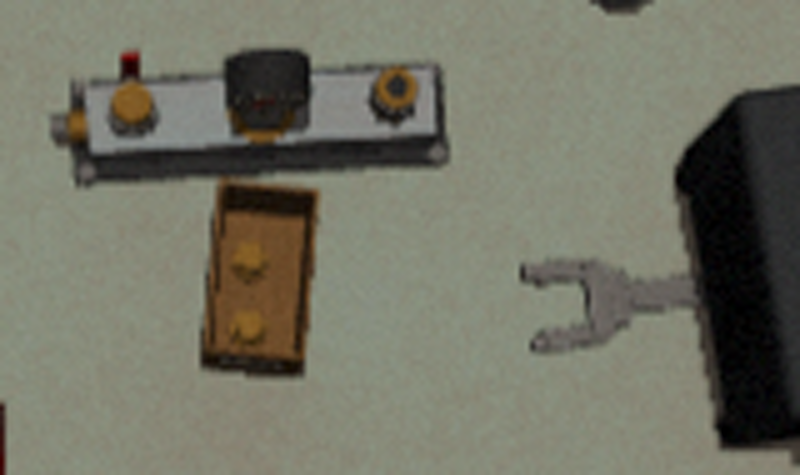

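The crop (5x, offset 285,190) shows the carton rim's far edge from (222,180) to (317,190) and two plugs inside. The wrench jaw tips are at (522,270) and (537,348), its throat at (588,302), and the handle meets the charger shadow at (690,291). The manifold block top spans (75,80) to (437,65).

```bash
python3 - <<'E'
from h import *
d=np.load("top0.npy",allow_pickle=True).item()
def P(l,z): return onplane(d,[((u+.5)/5-.5+285,(v+.5)/5-.5+190) for u,v in l],z)
def ang(a,b): return np.degrees(np.arctan2(b[1]-a[1],b[0]-a[0]))
f=P([(222,181),(318,190),(205,352),(303,362)],85);print("carton",f.round(1),"w",np.linalg.norm(f[0]-f[1]),"len",np.linalg.norm(f[0]-f[2]),"yaw",ang(f[2],f[0]),ang(f[3],f[1]),ang(f[1],f[0])-90,"c",f.mean(0))
w=P([(522,270),(537,348),(588,302),(690,291)],12);print("wr",w.round(1),"tips",np.linalg.norm(w[0]-w[1]),ang(w[3],(w[0]+w[1])/2),ang(w[1],w[0])-90,"tipmid",(w[0]+w[1])/2)
m=P([(78,80),(437,65),(92,155),(440,135)],41);print("man",m.round(1),np.linalg.norm(m[0]-m[1]),np.linalg.norm(m[2]-m[3]),ang(m[1],m[0])-90,ang(m[3],m[2])-90,m.mean(0))
b=np.array([(166,206),(257,206),(166,303),(260,303)])
s=d["color"];hsv=cv2.cvtColor(s,cv2.COLOR_RGB2HSV);k=cv2.inRange(hsv,(150,40,60),(180,255,255));k[:,:150]=0;k[:,275:]=0;k[:195]=0;k[315:]=0
k=cv2.morphologyEx(k,cv2.MORPH_CLOSE,np.ones((5,5)));k=cv2.morphologyEx(k,cv2.MORPH_OPEN,np.ones((15,15)))
c=max(cv2.findContours(k,0,1)[0],key=cv2.contourArea);b=cv2.boxPoints(cv2.minAreaRect(c));q=onplane(d,b,10);print("mat",q.round(1),q.mean(0),[np.linalg.norm(q[i]-q[i-1]).round() for i in range(4)])
kt=cv2.inRange(hsv,(20,120,60),(35,255,255));ys,xs=np.nonzero(kt[205:245,155:195]);print("tape",onplane(d,[(xs.min()+155,ys.min()+205),(xs.max()+155,ys.max()+205)],60))
print(r.tips_ahead, np.array(r.get_image("wrist")["hand_eye"]).round(3).tolist())
E
```

```text
carton [[546.2 -34.4  85. ]
 [539.9 -95.1  85. ]
 [436.8 -22.2  85. ]
 [430.  -83.4  85. ]] w 61.080857597989244 len 110.03895381374808 yaw -6.363652889524716 -6.091823893617401 -5.889803214299704 c [488.24605022 -58.7677218   85.        ]
wr [[ 500.7 -234.9   12. ]
 [ 448.5 -242.9   12. ]
 [ 478.9 -278.    12. ]
 [ 485.7 -346.3   12. ]] tips 52.846719573742234 95.90366038082105 -81.23847642861307 tipmid [ 474.60017014 -238.91032132   12.        ]
man [[ 624.5   57.5   41. ]
 [ 633.2 -179.    41. ]
 [ 573.9   48.6   41. ]
 [ 585.8 -179.5   41. ]] 236.68523175276522 228.35665640169583 2.105711259208789 2.9799519118144815 [604.35717099 -63.09760625  41.        ]
mat [[621.6 506.   10. ]
 [618.7 206.   10. ]
 [318.9 202.4  10. ]
 [320.3 492.7  10. ]] [469.9053975  351.79194886  10.        ] [np.float64(302.0), np.float64(300.0), np.float64(300.0), np.float64(290.0)]
tape [[595.37820543 493.53397265  60.        ]
 [531.9591238  448.11413116  60.        ]]
25.0 [[0.0, -0.945, -0.326, 83.713], [1.0, -0.0, 0.001, -1.404], [-0.001, -0.326, 0.945, -116.986], [0.0, 0.0, 0.0, 1.0]]
```

send_rows([
  [[0.0507,-0.035,0],[0,0,2.1]],
  [[0.0507,-0.035,0],[0,0,2.1]],
  [[0.0507,-0.035,0],[0,0,2.1]],
  [[0.0507,-0.035,0],[0,0,2.1]],
  [[0.0507,-0.035,0],[0,0,2.1]],
  [[0.0507,-0.035,0],[0,0,2.1]],
  [[0,-0.056,0],[0,0,0]],
  [[0,-0.056,0],[0,0,0]],
], grip=1, squeeze=40)

```text
time_s: 1.15
tcp_pos: [488.8, 220.9, 255.5]
eef_rot: [0.053, 0.999, -0.0, -0.0]
ft_force: [0.3, -1.5, 0.5]
grip_width: 85.9
finger_force: 0.0
```

send_rows([
  [[0,-0.0562,-0.01],[0,0,0]],
  [[0,-0.0562,-0.02],[0,0,0]],
  [[0,-0.0562,-0.02],[0,0,0]],
  [[0,-0.0562,-0.02],[0,0,0]],
  [[0,-0.0562,-0.02],[0,0,0]],
  [[0,0,0],[0,0,0]],
])

```text
time_s: 1.9
tcp_pos: [487.0, -61.7, 164.7]
eef_rot: [0.056, 0.998, -0.0, -0.002]
ft_force: [0.6, 0.0, -0.2]
grip_width: 85.1
finger_force: 0.0
```

send_rows([
  [[0.001,0.003,-0.03],[0,0,0]],
  [[0,0,-0.03],[0,0,0]],
  [[0,0,-0.025],[0,0,0]],
  [[0,0,-0.012],[0,0,0]],
  [[0,0,0],[0,0,0]],
])

```text
time_s: 2.52
tcp_pos: [489.0, -54.5, 68.9]
eef_rot: [0.053, 0.999, 0.0, -0.001]
ft_force: [-0.3, -0.1, -0.4]
grip_width: 85.2
finger_force: 0.0
```

send_rows([
  [[0,0,0],[0,0,0]],
  [[0,0,0],[0,0,0]],
  [[0,0,0],[0,0,0]],
  [[0,0,0],[0,0,0]],
], grip=0.6, squeeze=30)

```text
time_s: 3.02
tcp_pos: [490.4, -55.9, 70.6]
eef_rot: [0.053, 0.999, -0.001, 0.001]
ft_force: [-0.7, -3.2, 6.8]
grip_width: 63.6
finger_force: 34.9
```

send_rows([
  [[0,0,0.01],[0,0,0]],
  [[0,0,0.02],[0,0,0]],
  [[0,0.01,0.03],[0,0,0]],
  [[-0.005,0.025,0.015],[0,0,0]],
  [[-0.005,0.04,0],[0,0,0]],
  [[-0.005,0.045,0],[0,0,0]],
  [[-0.005,0.045,0],[0,0,0]],
  [[-0.005,0.045,0],[0,0,0]],
])

```text
time_s: 4.03
tcp_pos: [463.0, 156.3, 144.3]
eef_rot: [0.053, 0.999, 0.0, -0.001]
ft_force: [0.7, 0.6, -3.4]
grip_width: 63.5
finger_force: 34.7
```

send_rows([
  [[-0.005,0.045,0],[0,0,0]],
  [[-0.005,0.045,0],[0,0,0]],
  [[-0.005,0.045,0],[0,0,0]],
  [[-0.005,0.045,0],[0,0,0]],
  [[-0.005,0.04,0],[0,0,0]],
  [[0,0.03,-0.01],[0,0,0]],
  [[0,0.015,-0.02],[0,0,0]],
  [[0,0.005,-0.01],[0,0,0]],
])

```text
time_s: 5.03
tcp_pos: [437.8, 424.1, 102.1]
eef_rot: [0.053, 0.999, -0.001, -0.002]
ft_force: [-0.1, -0.5, -3.8]
grip_width: 63.8
finger_force: 34.9
```

send_rows([
  [[0,0,-0.01],[0,0,0]],
  [[0,0,0],[0,0,0]],
])

```text
time_s: 5.28
tcp_pos: [438.6, 422.9, 93.0]
eef_rot: [0.053, 0.999, -0.001, -0.001]
ft_force: [-0.3, 0.1, -3.2]
grip_width: 64.0
finger_force: 34.9
```

send_rows([
  [[0,0,-0.008],[0,0,0]],
  [[0,0,-0.003],[0,0,0]],
  [[0,0,-0.002],[0,0,0]],
  [[0,0,0],[0,0,0]],
])

```text
time_s: 5.78
tcp_pos: [439.3, 424.7, 81.3]
eef_rot: [0.053, 0.999, 0.0, -0.0]
ft_force: [-1.0, -0.3, -4.3]
grip_width: 63.8
finger_force: 34.9
```

send_rows([
  [[0,0,0],[0,0,0]],
  [[0,0,0],[0,0,0]],
  [[0,0,0],[0,0,0]],
  [[0,0,0.02],[0,0,0]],
  [[0,0,0.04],[0,0,0]],
  [[0,0,0.06],[0,0,0]],
], grip=1)

```text
time_s: 6.52
tcp_pos: [438.2, 423.9, 200.7]
eef_rot: [0.053, 0.999, -0.002, -0.002]
ft_force: [0.5, 0.5, -0.4]
grip_width: 85.0
finger_force: 0.0
```

send_rows([
  [[0.01,-0.054,0.002],[0,0,0]],
  [[0.01,-0.054,0.002],[0,0,0]],
  [[0.01,-0.054,0.002],[0,0,0]],
  [[0.01,-0.054,0.002],[0,0,0]],
  [[0.01,-0.054,0.002],[0,0,0]],
  [[0.01,-0.054,0.002],[0,0,0]],
  [[0.01,-0.054,0],[0,-8.3,0]],
  [[0,-0.054,0],[0,-8.3,0]],
])

```text
time_s: 7.52
tcp_pos: [511.2, -9.3, 214.5]
eef_rot: [0.052, 0.988, 0.007, 0.148]
ft_force: [1.0, 0.3, -1.2]
grip_width: 85.4
finger_force: 0.0
```

send_rows([
  [[0,-0.054,0],[0,-8.3,0]],
  [[0,0,0],[0,0,0]],
  [[0,0,0],[0,0,0]],
])

```text
time_s: 7.9
tcp_pos: [509.3, -61.8, 213.8]
eef_rot: [0.053, 0.975, 0.011, 0.215]
ft_force: [0.3, 0.2, 0.3]
grip_width: 84.9
finger_force: 0.0
```

```bash
cat >> h.py <<'E'
from scipy.spatial.transform import Rotation as Rot
def wrist():
    o=r.get_obs(); d=dict(r.get_image("wrist"))
    T=np.eye(4);T[:3,:3]=Rot.from_quat(o["eef_rot"]).as_matrix();T[:3,3]=o["tcp_pos"]
    M=np.linalg.inv(T@np.array(d["hand_eye"])); d["R"]=M[:3,:3];d["t"]=M[:3,3]; return d
E
python3 - <<'E'
from h import *
d=wrist();np.save("w1.npy",d,allow_pickle=True);save(d,"w1");print(proj(d,[604,-63,53]),r.get_obs()["tcp_pos"])
E
```

```text
[[325.46858325 240.49703145]] [510.02088318 -60.98864325 213.99189543]
```

View pics/w1.png

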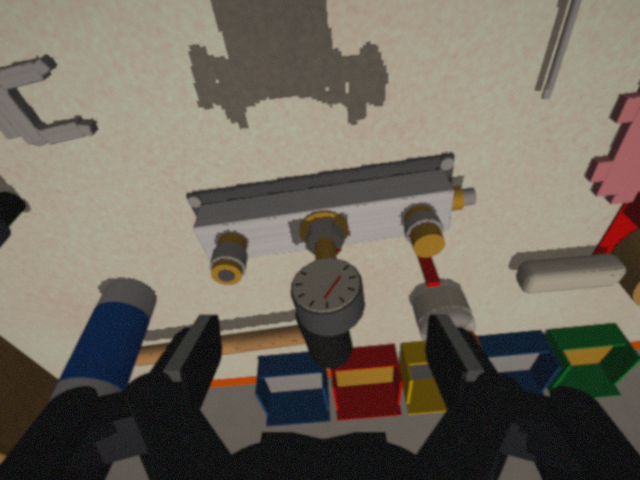

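This is the gripper-side view, with far at the bottom. The nut is at about (325,238) below the dial at (327,290), the plate front corners are at (196,200) and (447,164), and the wrench jaw tips are at (48,65) and (93,127). I'll crop the nut.

```bash
python3 - <<'E'
from h import *
d=np.load("w1.npy",allow_pickle=True).item()
im=cv2.cvtColor(d["color"],cv2.COLOR_RGB2BGR)
c=im[195:275,280:380]; c=cv2.resize(c,None,fx=7,fy=7,interpolation=cv2.INTER_CUBIC)
cv2.imwrite("pics/c1.png",cv2.convertScaleAbs(c,alpha=1.6,beta=10))
E
```

```text
(no output)
```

View pics/c1.png

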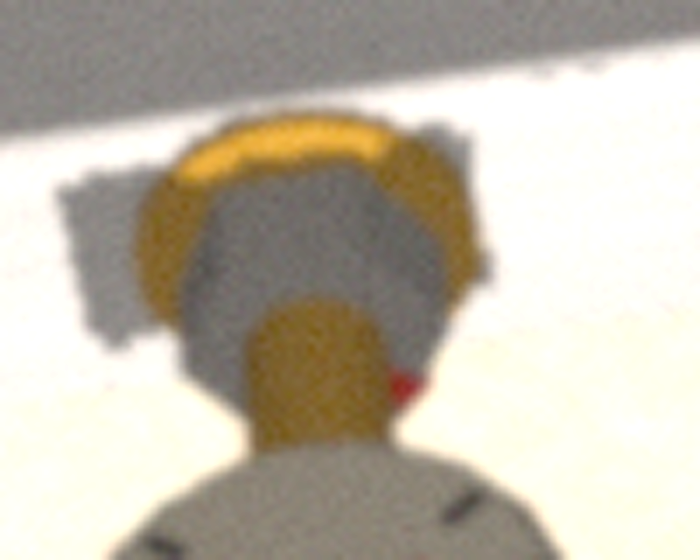

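The crop (7x, offset 280,195) shows the grey hex nut. Its red mark is at (405,388), the stem edges are at (250,380) and (388,380), the top-face corners are at (182,365), (240,415) and (430,370), and the lower front corners are at (215,190) and (375,175).

```bash
python3 - <<'E'
from h import *
d=np.load("w1.npy",allow_pickle=True).item()
def I(l): return [((u+.5)/7-.5+280,(v+.5)/7-.5+195) for u,v in l]
pts=[(182,365),(240,415),(430,370),(405,388),(447,300),(447,270),(215,190),(375,175),(182,310)]
for z in(61,45):
    print(z);print(np.c_[np.array(pts),onplane(d,I(pts),z)[:,:2].round(1)])
print("collar z44 l,r,front",onplane(d,I([(135,250),(478,250),(305,110)]),44).round(1))
print("stem edges z70",onplane(d,I([(248,380),(389,380)]),72).round(1))
# block front top edge z41, ends
f=onplane(d,[(196,229),(453,190)],41);print("blk",f.round(1),np.degrees(np.arctan2(f[1,1]-f[0,1],f[1,0]-f[0,0]))-90,np.linalg.norm(f[0]-f[1]))
g=onplane(d,[(196,201),(447,166)],8);print("plate?",g.round(1))
# axis grid
for c in[(604,-63),(604,-61)]:
  q=onplane(d,I([(405,388)]),61)[0]-np.array([*c,61]);print(np.degrees(np.arctan2(q[1],q[0])),np.hypot(q[0],q[1]))
w=onplane(d,[(48,65),(93,127)],12);print("tips",w.round(1))
E
```

```text
61
[[182.  365.  601.3 -80.5]
 [240.  415.  611.1 -74.4]
 [430.  370.  606.6 -50. ]
 [405.  388.  609.3 -53.3]
 [447.  300.  595.  -47.2]
 [447.  270.  590.  -46.9]
 [215.  190.  573.7 -73. ]
 [375.  175.  574.  -54.3]
 [182.  310.  592.1 -79.2]]
45
[[182.  365.  616.9 -82.3]
 [240.  415.  627.4 -75.8]
 [430.  370.  622.5 -49.7]
 [405.  388.  625.5 -53.3]
 [447.  300.  610.1 -46.7]
 [447.  270.  604.8 -46.4]
 [215.  190.  587.3 -74.3]
 [375.  175.  587.6 -54.4]
 [182.  310.  607.  -81. ]]
collar z44 l,r,front [[596.7 -85.7  44. ]
 [602.8 -42.2  44. ]
 [577.  -62.   44. ]]
stem edges z70 [[594.2 -71.8  72. ]
 [596.6 -55.2  72. ]]
blk [[ 585.3 -175.8   41. ]
 [ 572.4   48.1   41. ]] 3.2951434468806013 224.2207624619732
plate? [[ 578.8 -180.5    8. ]
 [ 570.2   52.4    8. ]]
61.11884483319104 11.020786187609863
55.169463661955966 9.319736779234733
tips [[ 449.1 -239.5   12. ]
 [ 496.  -233.    12. ]]
```

send_rows([
  [[0.006,0.015,0],[0,0,-9]],
  [[0.006,0.015,0],[0,0,-9]],
  [[0.006,0.015,0],[0,0,-9]],
  [[0.006,0.015,0],[0,0,-9]],
  [[0.006,0.015,0],[0,0,-9]],
  [[0,0,0],[0,0,0]],
  [[0,0,0],[0,0,0]],
])

```text
time_s: 8.82
tcp_pos: [531.0, -0.4, 210.9]
eef_rot: [0.344, 0.916, -0.053, 0.201]
ft_force: [0.1, -0.5, 0.1]
grip_width: 85.4
finger_force: 0.0
```

```bash
python3 - <<'E'
from h import *
L=[wrist() for _ in range(4)];d=L[0];d["color"]=np.mean([x["color"].astype(float) for x in L],0).astype(np.uint8)
np.save("w2.npy",d,allow_pickle=True);p=proj(d,[602,-64,53])[0];print(p,r.get_obs()["tcp_pos"],r.get_obs()["eef_rot"])
im=cv2.cvtColor(d["color"],cv2.COLOR_RGB2BGR);u,v=map(int,p);x0,y0=u-40,v-35;print(x0,y0)
c=cv2.resize(im[y0:y0+75,x0:x0+100],None,fx=8,fy=8,interpolation=cv2.INTER_CUBIC)
cv2.imwrite("pics/c2.png",cv2.convertScaleAbs(c,alpha=1.6,beta=10))
E
```

```text
[314.36982024 246.9604401 ] [530.38474798  -2.44898017 211.0453639 ] [ 0.34635675  0.91485226 -0.05289059  0.20071104]
274 211
```

View pics/c2.png

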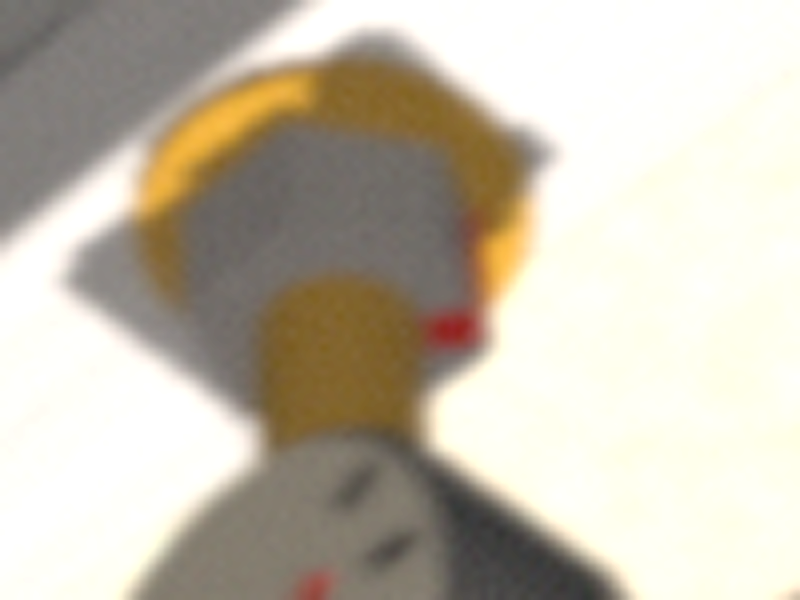

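Crop (8x, offset 274,211): the red mark on the nut's top runs from (430,328) to the edge at (478,326) and then down the side face. A top corner is just past it at (490,345). The lower corners are at (290,125) and (447,150).

```bash
python3 - <<'E'
from h import *
d=np.load("w2.npy",allow_pickle=True).item()
def W(l,z): return onplane(d,[((u+.5)/8-.5+274,(v+.5)/8-.5+211) for u,v in l],z)[:,:2]
pr=lambda n,a:print(n,a.round(1).tolist())
m=W([(430,328),(478,328),(490,345)],61);pr("mark in,out,corner z61",m)
pr("mark bottom z45",W([(470,212)],45))
pr("low corners z45",W([(290,125),(447,150),(183,205)],45))
pr("left z61",W([(190,305),(200,330)],61))
pr("collar",W([(138,190),(530,215),(370,62)],44))
c=np.array([602,-64])
for q in[(602,-64),(601,-63.5),(603,-65)]:
    for n,p in[("out",m[1]),("corner",m[2]),("mb",W([(470,212)],45)[0]),("l1",W([(290,125)],45)[0]),("l2",W([(447,150)],45)[0]),("l3",W([(183,205)],45)[0])]:
        v=p-np.array(q);print(n,np.degrees(np.arctan2(v[1],v[0])).round(1),np.hypot(*v).round(1),end="; ")
    print()
E
```

```text
mark in,out,corner z61 [[607.9, -54.6], [611.4, -50.8], [614.3, -51.5]]
mark bottom z45 [[609.6, -49.1]]
low corners z45 [[586.7, -55.4], [600.9, -45.2], [587.2, -71.8]]
left z61 [[587.8, -71.1], [591.2, -72.8]]
collar [[582.9, -74.5], [615.3, -45.0], [586.6, -43.8]]
out 54.5 16.2; corner 45.5 17.5; mb 62.9 16.7; l1 150.7 17.6; l2 93.3 18.8; l3 -152.3 16.7; 
out 50.7 16.4; corner 42.1 17.9; mb 59.0 16.7; l1 150.5 16.5; l2 90.3 18.3; l3 -149.0 16.1; 
out 59.4 16.5; corner 50.2 17.6; mb 67.4 17.2; l1 149.5 19.0; l2 96.0 19.9; l3 -156.8 17.2;
```

send_rows([
  [[-0.009,-0.044,0],[5.87,5.87,0]],
  [[-0.009,-0.044,0],[5.87,5.87,0]],
  [[-0.009,-0.044,0],[5.87,5.87,0]],
  [[-0.009,-0.044,0],[0,0,-10.5]],
  [[-0.009,-0.044,0],[0,0,-10.5]],
  [[-0.008,-0.044,0],[0,0,-10.5]],
  [[0,0,0],[0,0,0]],
  [[0,0,0],[0,0,0]],
])

```text
time_s: 10.02
tcp_pos: [478.2, -259.6, 210.2]
eef_rot: [0.601, 0.799, 0.023, 0.02]
ft_force: [-0.2, 0.2, -0.0]
grip_width: 85.6
finger_force: 0.0
```

```bash
python3 - <<'E'
from h import *
L=[wrist() for _ in range(2)];d=L[0]
np.save("w3.npy",d,allow_pickle=True);save(d,"w3");o=r.get_obs();print(o["tcp_pos"],o["eef_rot"],o["joint_positions"])
print(Rot.from_quat(o["eef_rot"]).as_matrix().round(3))
E
```

```text
[ 478.59899526 -258.64461724  210.25996418] [0.60003704 0.79939673 0.02256487 0.0202789 ] [-0.60079257  0.28341221  1.67071051  0.04757704  1.14539793 -0.90252862]
[[-0.279  0.958  0.06 ]
 [ 0.96   0.279  0.012]
 [-0.005  0.06  -0.998]]
```

View pics/w3.png

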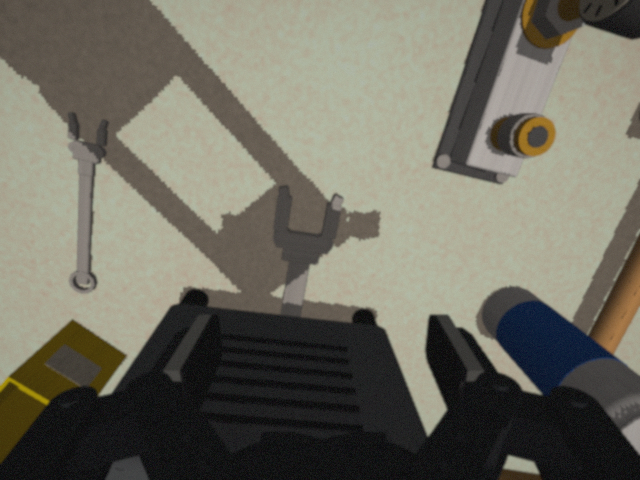

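Wrench from the wrist: prong tips at (283,187) and (337,197), throat at (306,236), handle centre at the charger edge (293,309), and charger feet at (193,298) and (363,317).

```bash
python3 - <<'E'
from h import *
d=np.load("w3.npy",allow_pickle=True).item()
a=onplane(d,[(283,187),(337,197),(306,236),(275,245),(333,253)],12);h=onplane(d,[(293,309),(298,275)],11);f=onplane(d,[(193,303),(363,322)],15)
print(a.round(1),h.round(1),f.round(1))
tm=(a[0]+a[1])/2;g=lambda p,q:np.degrees(np.arctan2(*(q-p)[1::-1]))
print("tm",tm,"yaw",g(h[0],tm),g(a[2],tm),g(h[0],a[2]),g(a[0],a[1])+90)
E
```

```text
[[ 448.7 -241.7   12. ]
 [ 496.8 -237.6   12. ]
 [ 479.8 -279.8   12. ]
 [ 454.7 -295.6   12. ]
 [ 508.6 -289.5   12. ]] [[ 487.5 -356.4   11. ]
 [ 482.9 -319.8   11. ]] [[ 393.6 -371.2   15. ]
 [ 558.3 -351.4   15. ]]
tm [ 472.75659007 -239.67965604   12.        ] yaw 97.1899395633671 100.01321829464425 95.6940199826916 94.847647721547
```

```bash
python3 - <<'E'
from h import *
d=np.load("w3.npy",allow_pickle=True).item()
M=np.linalg.inv(np.array(d["hand_eye"]));d["R"]=M[:3,:3];d["t"]=M[:3,3]
for z in(6,12,19,25): print(z,proj(d,[(x,y,z) for x in(11,-11) for y in(-42.5,42.5)]).round().tolist())
E
```

```text
6 [[214.0, 315.0], [434.0, 315.0], [220.0, 362.0], [429.0, 362.0]]
12 [[219.0, 307.0], [430.0, 307.0], [224.0, 353.0], [425.0, 353.0]]
19 [[223.0, 299.0], [425.0, 299.0], [228.0, 344.0], [420.0, 344.0]]
25 [[227.0, 292.0], [421.0, 292.0], [231.0, 336.0], [417.0, 336.0]]
```

send_rows([
  [[-0.001,-0.004,-0.03],[-0.7,3.45,0]],
  [[-0.001,-0.004,-0.04],[0,0,-4.6]],
  [[0,-0.003,-0.04],[0,0,-4.6]],
  [[0,0,-0.03],[0,0,0]],
  [[0,0,0],[0,0,0]],
])

```text
time_s: 10.75
tcp_pos: [475.5, -268.2, 68.3]
eef_rot: [0.662, 0.749, -0.001, -0.003]
ft_force: [-0.1, -0.0, 1.1]
grip_width: 85.4
finger_force: 0.0
```

```bash
python3 - <<'E'
from h import *
o=r.get_obs();print(o["tcp_pos"]);print(Rot.from_quat(o["eef_rot"]).as_matrix().round(3))
E
```

```text
[ 475.46527975 -268.17841495   68.32005501]
[[-0.123  0.992 -0.005]
 [ 0.992  0.123  0.002]
 [ 0.003 -0.005 -1.   ]]
```

send_rows([
  [[0.001,0,-0.02],[0,0,0]],
  [[0,0,-0.016],[0,0,0]],
  [[0,0,-0.01],[0,0,0]],
  [[0,0,0],[0,0,0]],
])

```text
time_s: 11.25
tcp_pos: [477.6, -270.1, 24.0]
eef_rot: [0.663, 0.749, -0.001, -0.0]
ft_force: [-0.2, 0.6, 0.1]
grip_width: 85.1
finger_force: 0.0
```

send_rows([
  [[0,0,0],[0,0,0]],
  [[0,0,0],[0,0,0]],
  [[0,0,0],[0,0,0]],
  [[0,0,0],[0,0,0]],
], grip=0.4, squeeze=60)

```text
time_s: 11.75
tcp_pos: [478.2, -270.8, 25.5]
eef_rot: [0.663, 0.748, -0.001, 0.001]
ft_force: [-1.6, 1.0, 4.7]
grip_width: 55.7
finger_force: 63.0
```

send_rows([
  [[0,0,0.005],[0,0,0]],
  [[-0.0024,0.0199,0],[0,0,0]],
  [[-0.0037,0.0298,0],[0,0,0]],
  [[-0.0037,0.0298,0],[0,0,0]],
  [[-0.0037,0.0298,0],[0,0,0]],
  [[-0.0043,0.0347,0],[0,0,0]],
  [[-0.0043,0.0347,0],[0,0,0]],
  [[-0.0043,0.0347,0],[0,0,0]],
])

```text
time_s: 12.75
tcp_pos: [450.3, -55.0, 29.3]
eef_rot: [0.663, 0.749, -0.001, -0.0]
ft_force: [0.7, 0.1, -1.4]
grip_width: 55.8
finger_force: 64.0
```

send_rows([
  [[0.012,0.012,0],[0,0,0]],
  [[0.012,0.012,0],[0,0,0]],
  [[0.012,0.01,0],[0,0,-6]],
  [[0.012,0.01,0],[0,0,-9]],
  [[0.011,0.01,0],[0,0,-9]],
  [[0,0,0],[0,0,-9]],
  [[0,0,0],[0,0,-9]],
  [[0,0,0],[0,0,-9]],
])

```text
time_s: 13.75
tcp_pos: [512.7, -3.5, 29.4]
eef_rot: [0.922, 0.388, 0.0, 0.001]
ft_force: [-0.1, 0.1, -1.7]
grip_width: 56.0
finger_force: 64.0
```

```bash
python3 - <<'E'
from h import *
o=r.get_obs();print(o["tcp_pos"],o["grip_width"],o["ft_force"]);print(Rot.from_quat(o["eef_rot"]).as_matrix().round(3))
d=grab("top");np.save("t1.npy",d,allow_pickle=True)
im=cv2.cvtColor(d["color"],cv2.COLOR_RGB2BGR);cv2.imwrite("pics/t1.png",cv2.resize(im[190:340,150:450],None,fx=2.6,fy=2.6))
E
```

```text
[512.70848036  -3.46409616  29.40108933] 56.01554733384826 [-0.09460335  0.07971743 -1.71418402]
[[ 0.699  0.715  0.001]
 [ 0.715 -0.699 -0.001]
 [ 0.     0.001 -1.   ]]
```

View pics/t1.png

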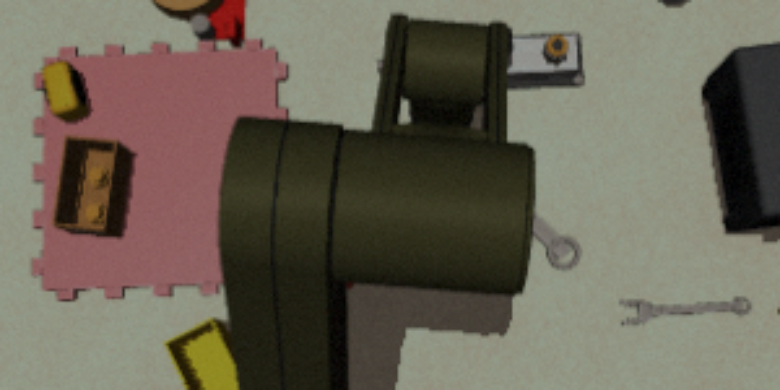

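The carton stands on the mat with both plugs in it. The wrench is clear of the charger, ring end at crop (563,252), and the small wrench is untouched at (622–745,308).

send_rows([
  [[0,0,0],[0,0,-7]],
  [[0,0,0],[0,0,-7]],
  [[0,0,0],[0,0,-6]],
  [[0,0,-0.003],[0,0,0]],
  [[0,0,-0.002],[0,0,0]],
  [[0,0,0],[0,0,0]],
])

```text
time_s: 14.55
tcp_pos: [511.6, -3.2, 25.5]
eef_rot: [0.974, 0.226, 0.0, 0.0]
ft_force: [-1.0, 0.5, 9.5]
grip_width: 56.0
finger_force: 65.3
```

send_rows([
  [[0,0,0],[0,0,0]],
  [[0,0,0],[0,0,0]],
  [[0,0,0.01],[0,0,0]],
  [[-0.005,0,0.04],[0,0,0]],
  [[-0.02,-0.01,0.05],[0,0,9]],
  [[-0.02,-0.01,0.04],[0,0,9]],
  [[-0.02,-0.01,0],[0,0,10]],
  [[-0.02,-0.01,0],[0,0,10]],
], grip=1)

```text
time_s: 15.55
tcp_pos: [425.3, -43.4, 165.7]
eef_rot: [0.847, 0.532, 0.0, 0.001]
ft_force: [-0.3, -0.2, 0.2]
grip_width: 85.1
finger_force: 0.0
```

```bash
python3 - <<'E'
from h import *
o=r.get_obs();print(o["tcp_pos"],o["joint_positions"],o["ft_force"]);print(Rot.from_quat(o["eef_rot"]).as_matrix().round(3))
E
```

```text
[425.2569629 -43.4438246 165.676362 ] [-1.99909851e-01  2.02093489e-01  1.92820984e+00 -1.12809427e-03
  1.00974904e+00  2.48958071e-01] [-0.27458908 -0.15570865  0.15578434]
[[ 0.433  0.901  0.001]
 [ 0.901 -0.433 -0.001]
 [-0.001  0.002 -1.   ]]
```

send_rows([
  [[0,0,0],[0,0,10.2]],
  [[0,0,0],[0,0,10.2]],
  [[0,0,0],[0,0,10.2]],
  [[0,0,0],[0,0,10.2]],
  [[0,0,0],[0,0,10.2]],
  [[0,0,0],[0,0,10.2]],
  [[0,0,0],[0,0,10.2]],
  [[0,0,0],[0,0,10.2]],
])

```text
time_s: 16.55
tcp_pos: [425.4, -43.1, 164.8]
eef_rot: [0.293, 0.956, -0.001, 0.001]
ft_force: [0.1, 0.5, -0.0]
grip_width: 85.5
finger_force: 0.0
```

send_rows([
  [[0,0,0],[0,0,10.2]],
  [[0,0,0],[0,0,10.2]],
  [[0,0,0],[0,0,10.2]],
  [[0,0,0],[0,0,10.2]],
  [[0,0,0],[0,0,10.2]],
  [[0,0,0],[0,0,10.2]],
  [[0,0,0],[0,0,0]],
  [[0,0,0],[0,0,0]],
])

```text
time_s: 17.55
tcp_pos: [425.5, -43.1, 164.6]
eef_rot: [-0.23, 0.973, -0.0, 0.001]
ft_force: [-0.4, -0.3, 0.8]
grip_width: 85.3
finger_force: 0.0
```

```bash
python3 - <<'E'
from h import *
o=r.get_obs();print(o["tcp_pos"],o["joint_positions"]);print(Rot.from_quat(o["eef_rot"]).as_matrix().round(3))
d=wrist();np.save("w4.npy",d,allow_pickle=True);save(d,"w4")
E
```

```text
[425.4752871  -43.06978414 164.57484547] [-1.99756493e-01  2.03766004e-01  1.92953579e+00  4.78843257e-05
  1.00666672e+00 -2.23461438e+00]
[[-0.894 -0.448  0.002]
 [-0.448  0.894 -0.   ]
 [-0.001 -0.001 -1.   ]]
```

View pics/w4.png

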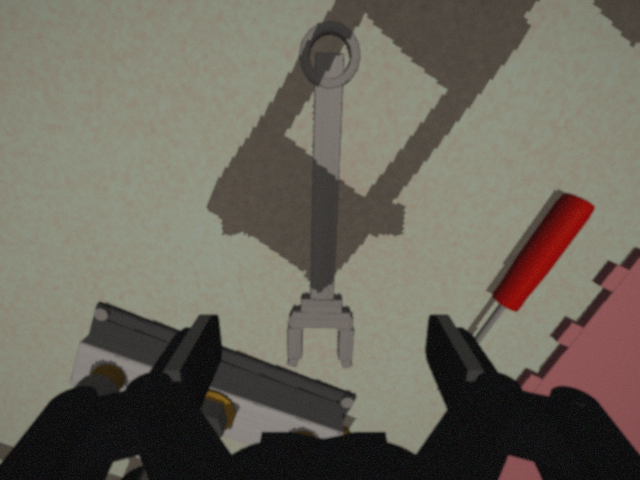

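The wrist view now shows the whole wrench: ring centre at (330,55), handle along (327,100)–(322,285), and prong tips at (294,363) and (347,363). The nut's collar shows behind the left finger.

```bash
python3 - <<'E'
from h import *
d=np.load("w4.npy",allow_pickle=True).item()
p=onplane(d,[(330,55),(327.5,110),(322.5,280),(294,363),(347,363),(321,326)],11);print(p.round(1))
t=(p[3]+p[4])/2
for a,b,n in((p[0],t,"ring-tip"),(p[1],p[2],"handle")):
    v=b-a;print(n,np.degrees(np.arctan2(v[1],v[0])),np.hypot(v[0],v[1]))
u=(t-p[0])[:2];u/=np.hypot(*u)
print("origin from tip",t[:2]-138*u,"from ring",p[0][:2]+115*u)
o=t[:2]-138*u;o=(o+p[0][:2]+115*u)/2
print("grip own 15",o+15*u,"jaw",o+115*u)
E
```

```text
[[312.4 -95.9  11. ]
 [344.3 -81.7  11. ]
 [463.2 -26.1  11. ]
 [547.8 -12.4  11. ]
 [526.5  30.1  11. ]
 [502.7  -7.8  11. ]]
ring-tip 24.986697302733855 247.9146237824964
handle 25.032443560882992 131.2693181225848
origin from tip [412.063684   -49.46326272] from ring [416.67309893 -47.31516   ]
grip own 15 [427.96447973 -42.05309395] jaw [5.18605068e+02 1.87688809e-01]
```

send_rows([
  [[0.0025,0.001,-0.04],[0,0,-1.5]],
  [[0,0,-0.05],[0,0,0]],
  [[0,0,-0.035],[0,0,0]],
  [[0,0,-0.0135],[0,0,0]],
  [[0,0,0],[0,0,0]],
  [[0,0,0],[0,0,0]],
])

```text
time_s: 18.35
tcp_pos: [428.6, -42.2, 26.3]
eef_rot: [-0.218, 0.976, -0.0, 0.001]
ft_force: [0.3, 0.1, 0.6]
grip_width: 85.3
finger_force: 0.0
```

send_rows([
  [[0,0,0],[0,0,0]],
  [[0,0,0],[0,0,0]],
  [[0,0,0],[0,0,0]],
  [[0,0,0],[0,0,0]],
  [[0,0,0],[0,0,0]],
], grip=0, squeeze=90)

```text
time_s: 18.98
tcp_pos: [428.1, -42.0, 26.5]
eef_rot: [-0.218, 0.976, -0.0, 0.001]
ft_force: [-2.0, 0.9, 8.9]
grip_width: 17.3
finger_force: 88.2
```

send_rows([
  [[0,0,0.01],[0,0,0]],
  [[0,0,0.02],[0,0,0]],
  [[0,0,0.017],[0,0,0]],
  [[0.007,-0.022,0],[0,0,2]],
  [[0.007,-0.022,0],[0,0,2]],
  [[0.007,-0.022,0],[0,0,2]],
  [[0.007,-0.022,0],[0,0,2]],
  [[0.007,-0.022,0],[0,0,0.2]],
])

```text
time_s: 19.98
tcp_pos: [462.8, -152.6, 72.9]
eef_rot: [-0.288, 0.958, 0.0, 0.0]
ft_force: [0.4, -0.1, -1.9]
grip_width: 16.9
finger_force: 88.9
```

send_rows([
  [[0,0,0],[0,0,0]],
  [[0,0,0],[0,0,0]],
])

```text
time_s: 20.23
tcp_pos: [462.0, -151.4, 72.7]
eef_rot: [-0.287, 0.958, 0.0, -0.0]
ft_force: [-0.6, 0.3, -3.1]
grip_width: 17.1
finger_force: 88.9
```

```bash
python3 - <<'E'
from h import *
o=r.get_obs();print(o["tcp_pos"],o["joint_positions"],o["ft_force"],o["ft_torque"],o["grip_width"]);print(Rot.from_quat(o["eef_rot"]).as_matrix().round(3))
d=wrist();np.save("w5.npy",d,allow_pickle=True)
im=cv2.cvtColor(d["color"],cv2.COLOR_RGB2BGR)
c=cv2.resize(im[230:480,170:470],None,fx=2.4,fy=2.4,interpolation=cv2.INTER_CUBIC);cv2.imwrite("pics/w5.png",cv2.convertScaleAbs(c,alpha=1.5,beta=10))
s=grab("side");np.save("s5.npy",s,allow_pickle=True)
E
```

```text
[ 462.01190476 -151.4354646    72.6591432 ] [-4.04164469e-01  4.10296157e-01  1.92061716e+00  1.00368205e-03
  8.11343462e-01 -2.55886378e+00] [-0.56507677  0.31432463 -3.06947624] [ 0.00491272 -0.01135522 -0.00752724] 17.05680759367183
[[-0.835 -0.551 -0.   ]
 [-0.551  0.835  0.001]
 [-0.     0.001 -1.   ]]
```

View pics/w5.png

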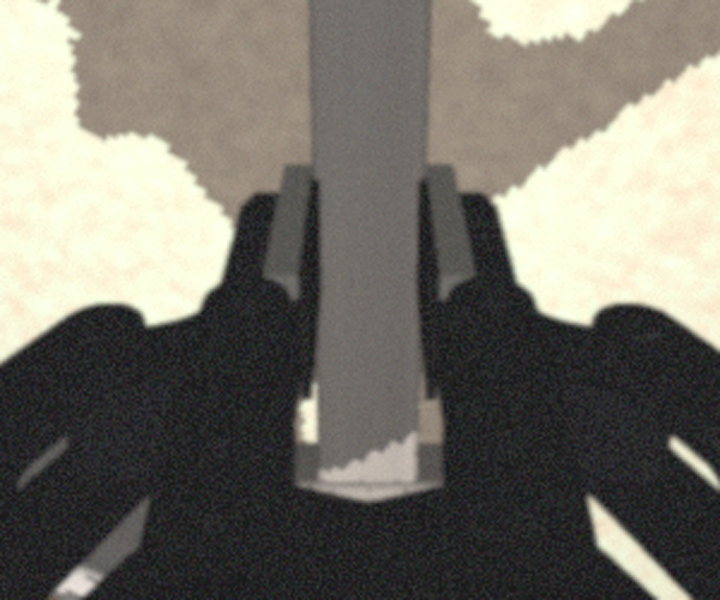

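The close-up shows the handle centred between the pads, with the head starting at the bottom (370,480). I have now viewed ten pictures, so from here I work from numbers only. Next I align laterally and approach the nut.

send_rows([
  [[0.0014,-0.0021,0.0005],[0,0,0]],
  [[0.0084,0.0055,0],[0,0,0]],
  [[0.0084,0.0055,0],[0,0,0]],
  [[0,0,0],[0,0,0]],
  [[0,0,0],[0,0,0]],
])

```text
time_s: 20.95
tcp_pos: [481.1, -142.9, 73.2]
eef_rot: [-0.288, 0.958, -0.0, 0.0]
ft_force: [-0.1, -1.0, -2.7]
grip_width: 17.3
finger_force: 88.9
```

```bash
python3 - <<'E'
from h import *
o=r.get_obs();print(o["tcp_pos"],o["ft_force"],o["ft_torque"])
d=grab("side");np.save("s6.npy",d,allow_pickle=True)
t=grab("top")
R=Rot.from_quat(o["eef_rot"]).as_matrix();u=-R[:,0];n=np.array([-u[1],u[0],0])
P=o["tcp_pos"].copy();P[2]=53
q=[P+u*123+n*s for s in(-21,21)]+[P+u*82]+[np.array([601.7,-63.2,53])]
for k in(d,t):
  print(proj(k,q).round(1).tolist())
a,b=proj(d,[q[2]])[0].astype(int)
g=cv2.cvtColor(d["color"],cv2.COLOR_RGB2GRAY);hs=cv2.cvtColor(d["color"],cv2.COLOR_RGB2HSV)
x,y=proj(d,[P+u*123])[0].astype(int)
print(x,y)
for row in range(y-16,y+18,2): print(row,' '.join('%3d'%v for v in g[row,x-26:x+26:2]))
E
```

```text
[ 481.11625864 -142.88378046   73.19317142] [-0.12471613 -0.96576729 -2.71564709] [ 0.0322244   0.01302733 -0.01997142]
[[373.3, 230.9], [355.7, 230.0], [364.3, 240.6], [364.6, 225.3]]
[[346.3, 213.1], [335.7, 220.1], [348.2, 226.8], [337.3, 211.2]]
364 230
214  96  96 247 237 240 241  36  55  56  52  56  53  53  54  51  54  52  50  50  48  48  46  47  46 243 235
216 101 180 230 228 218 242  36  55  54  56  56  54  55  52  51  50  52  51  49  50  51  48  45  48 243 237
218  90  85 237 230 230 198  47  58  53  57  54  55  53  53  53  53  52  53  50  50  50  49  46 149 236 239
220 112 193 236 231 225  34  56  56  55  56  53  54  54  54  54  55  52  51  52  50  51  51  46  94 241 234
222 243 236 230 237 207  54  61  58  56  58  55  57  55  54  51  54  53  53  52  53  50  50  51  29 214 232
224 111 170 250 105  54  60  60  58  60  54  55  57  52  57  52  55  51  52  51  52  49  52  51  45 208 232
226  65  64  62  67  68  62  58  60  56  57  57  55  54  52  52  52  52  53  52  52  49  52  51  49  30 223
228  71  74  75  75  69  59  55  60  60  57  57  57  56  56  53  53  56  54  53  53  5
[... 293 characters left out ...]
  55  55  55  54  56  54  54  46 112 248 192  60  67
236  63  65  63  61  59  90 125 169  73  58  57  57  56  57  57  57  54  54  54  47 105 242 242  80  63  59
238 102  60  62  66  65  55 115 117 171  50  58  59  57  52  55  56  57  54  52 103 243 238 121  46  51  53
240 106  77  61  64  64  60  63 148 165  51  60  52  76 109  92  61  52  56  61 194 245 173  48  52  55  54
242  89  80  58  62  63  63  58  64 137  55  57  58 186 192 191 182  41  55  52 114 138  43  54  55  56  53
244 248 236 118  51  63  63  60  60  57  62  60  79 191 184 187 197  40  57  56  51  50  54  55  59  57  58
246 239 239 246 132  56  63  60  62  63  63  59 121 164 169 159 134  49  57  56  56  56  56  58  55  51 194
```

send_rows([
  [[0.0033,0.0022,0],[0,0,0]],
  [[0.0033,0.0022,0],[0,0,0]],
  [[0.0033,0.0022,0],[0,0,0]],
  [[0.0033,0.0022,0],[0,0,0]],
  [[0,0,0],[0,0,0]],
])

```text
time_s: 21.68
tcp_pos: [494.8, -134.2, 73.3]
eef_rot: [-0.288, 0.958, -0.0, 0.001]
ft_force: [0.3, 0.4, -2.5]
grip_width: 17.2
finger_force: 88.9
```

send_rows([
  [[0.0025,0.0017,0],[0,0,0]],
  [[0.0025,0.0017,0],[0,0,0]],
  [[0,0,0],[0,0,0]],
])

```text
time_s: 22.05
tcp_pos: [499.7, -130.9, 73.3]
eef_rot: [-0.288, 0.958, -0.0, 0.001]
ft_force: [0.4, 0.1, -3.1]
grip_width: 16.9
finger_force: 88.9
```

send_rows([
  [[0.0033,0.0022,0],[0,0,0]],
  [[0.0033,0.0022,0],[0,0,0]],
  [[0.0033,0.0022,0],[0,0,0]],
  [[0,0,0],[0,0,0]],
])

```text
time_s: 22.55
tcp_pos: [509.6, -124.1, 73.3]
eef_rot: [-0.288, 0.958, -0.0, 0.001]
ft_force: [0.5, -0.5, -1.7]
grip_width: 17.0
finger_force: 88.9
```

send_rows([
  [[0.0025,0.0017,0],[0,0,0]],
  [[0.0025,0.0017,0],[0,0,0]],
  [[0.0017,0.0011,0],[0,0,0]],
  [[0,0,0],[0,0,0]],
])

```text
time_s: 23.05
tcp_pos: [516.2, -119.8, 73.3]
eef_rot: [-0.288, 0.958, -0.0, 0.001]
ft_force: [0.1, 0.1, -3.1]
grip_width: 17.1
finger_force: 88.9
```

send_rows([
  [[0.0013,0.0009,0],[0,0,0]],
  [[0.0013,0.0009,0],[0,0,0]],
  [[0,0,0],[0,0,0]],
])

```text
time_s: 23.42
tcp_pos: [517.1, -118.7, 73.0]
eef_rot: [-0.288, 0.958, -0.0, -0.001]
ft_force: [-3.4, -3.4, -2.0]
grip_width: 17.2
finger_force: 89.0
```

send_rows([
  [[0.0009,0.0006,0],[0,0,0]],
  [[0.0009,0.0006,0],[0,0,0]],
  [[0,0,0],[0,0,0]],
])

```text
time_s: 23.8
tcp_pos: [517.2, -118.3, 72.8]
eef_rot: [-0.288, 0.958, -0.0, -0.003]
ft_force: [-7.5, -8.3, -1.3]
grip_width: 17.0
finger_force: 89.1
```

```bash
python3 - <<'E'
from h import *
N=np.array([601.7,-63.2]);Rr=100.2
f=lambda a:N-Rr*np.array([np.cos(np.radians(a)),np.sin(np.radians(a))])
y=33.4
print(f(y))
while y>-22:
    e=f(y-4)-f(y);y-=4;print(round(y,1),(e/1000).round(4))
E
```

```text
[ 518.0482441  -118.35817016]
29.4 [-0.0036  0.006 ]
25.4 [-0.0032  0.0062]
21.4 [-0.0028  0.0064]
17.4 [-0.0023  0.0066]
13.4 [-0.0019  0.0067]
9.4 [-0.0014  0.0069]
5.4 [-0.0009  0.0069]
1.4 [-0.0004  0.007 ]
-2.6 [0.0001 0.007 ]
-6.6 [0.0006 0.007 ]
-10.6 [0.001  0.0069]
-14.6 [0.0015 0.0068]
-18.6 [0.002  0.0067]
-22.6 [0.0025 0.0065]
```

send_rows([
  [[-0.0024,-0.0016,0],[0,0,0]],
  [[0,0,0],[0,0,0]],
])

```text
time_s: 24.05
tcp_pos: [517.1, -118.8, 73.2]
eef_rot: [-0.288, 0.958, -0.0, -0.0]
ft_force: [-4.9, -3.5, -1.7]
grip_width: 17.1
finger_force: 88.9
```

send_rows([
  [[-0.0017,-0.0011,0],[0,0,0]],
  [[-0.0036,0.006,0],[0,0,-4]],
  [[0,0,0],[0,0,0]],
])

```text
time_s: 24.42
tcp_pos: [513.0, -113.0, 73.3]
eef_rot: [-0.255, 0.967, -0.0, 0.001]
ft_force: [-0.2, 0.6, -2.8]
grip_width: 17.3
finger_force: 88.9
```

send_rows([
  [[-0.0032,0.0062,0],[0,0,-4]],
  [[-0.0028,0.0064,0],[0,0,-4]],
  [[0,0,0],[0,0,0]],
])

```text
time_s: 24.8
tcp_pos: [506.9, -100.6, 73.4]
eef_rot: [-0.187, 0.982, -0.0, 0.001]
ft_force: [-0.9, 0.7, -2.4]
grip_width: 17.2
finger_force: 88.9
```

```bash
cat > st.py <<'E'
from h import *
o=r.get_obs();R=Rot.from_quat(o["eef_rot"]).as_matrix();u=-R[:2,0];n=np.array([-u[1],u[0]])
q=o["tcp_pos"][:2]-np.array([601.7,-63.2])
print(o["tcp_pos"].round(1),"yaw",np.degrees(np.arctan2(u[1],u[0])).round(2),"along",(q@u).round(1),"lat",(q@n).round(1),"F_u",(o["ft_force"][:2]@u).round(1),"F_n",(o["ft_force"][:2]@n).round(1),"Fz",o["ft_force"][2].round(1),"T",o["ft_torque"].round(2))
E
python3 st.py
```

```text
[ 506.9 -100.6   73.4] yaw 21.61 along -102.0 lat 0.1 F_u -0.6 F_n 0.9 Fz -2.4 T [0.16 0.21 0.24]
```

send_rows([
  [[-0.0023,0.0066,0],[0,0,-4]],
  [[-0.0019,0.0067,0],[0,0,-4]],
  [[-0.0014,0.0069,0],[0,0,-4]],
  [[-0.0009,0.0069,0],[0,0,-4]],
  [[-0.0004,0.007,0],[0,0,-4]],
  [[0.0001,0.007,0],[0,0,-4]],
  [[0,0,0],[0,0,0]],
])

```text
time_s: 25.68
tcp_pos: [499.8, -59.3, 73.3]
eef_rot: [0.021, 1.0, -0.0, 0.0]
ft_force: [-1.4, 2.4, -3.1]
grip_width: 16.8
finger_force: 89.0
```

```bash
python3 st.py
```

```text
[499.8 -59.3  73.3] yaw -2.36 along -102.0 lat -0.3 F_u -1.5 F_n 2.3 Fz -3.1 T [0.49 0.3  0.39]
```

send_rows([
  [[0.0006,0.007,0],[0,0,-4]],
  [[0.001,0.0069,0],[0,0,-4]],
  [[0,0,0],[0,0,0]],
])

```text
time_s: 26.05
tcp_pos: [501.2, -45.5, 73.2]
eef_rot: [0.09, 0.996, -0.0, 0.0]
ft_force: [-2.4, 4.1, -2.1]
grip_width: 17.0
finger_force: 89.1
```

```bash
python3 st.py
```

```text
[501.2 -45.5  73.2] yaw -10.37 along -102.0 lat -0.6 F_u -3.1 F_n 3.6 Fz -2.1 T [0.66 0.31 0.51]
```

send_rows([
  [[0.0007,0.0034,0],[0,0,-2]],
  [[0.0008,0.0034,0],[0,0,-2]],
  [[0,0,0],[0,0,0]],
])

```text
time_s: 26.42
tcp_pos: [502.6, -38.8, 73.2]
eef_rot: [0.125, 0.992, -0.0, -0.0]
ft_force: [-1.3, 5.5, -2.1]
grip_width: 17.5
finger_force: 89.2
```

```bash
python3 st.py
```

```text
[502.6 -38.8  73.2] yaw -14.39 along -102.1 lat -1.0 F_u -2.6 F_n 5.0 Fz -2.1 T [0.82 0.33 0.63]
```

send_rows([
  [[0.0011,0.0043,0],[0,0,-2]],
  [[0.001,0.0034,0],[0,0,-2]],
  [[0,0,0],[0,0,0]],
])

```text
time_s: 26.8
tcp_pos: [504.7, -31.4, 73.2]
eef_rot: [0.16, 0.987, -0.0, -0.0]
ft_force: [-2.6, 3.5, -1.8]
grip_width: 16.8
finger_force: 89.1
```

```bash
python3 st.py
```

```text
[504.7 -31.4  73.2] yaw -18.42 along -102.1 lat -0.5 F_u -3.6 F_n 2.5 Fz -1.8 T [0.64 0.39 0.5 ]
```

send_rows([
  [[0.001,0.0033,0],[0,0,-2]],
  [[0,0,0],[0,0,0]],
  [[0,0,0],[0,0,0]],
])

```text
time_s: 27.18
tcp_pos: [505.8, -28.2, 73.2]
eef_rot: [0.178, 0.984, -0.0, 0.0]
ft_force: [-3.3, 4.2, -2.2]
grip_width: 17.4
finger_force: 89.1
```

```bash
python3 st.py
```

```text
[505.8 -28.2  73.2] yaw -20.48 along -102.1 lat -0.7 F_u -4.6 F_n 2.8 Fz -2.2 T [0.7  0.39 0.55]
```

send_rows([
  [[0.0014,0.0038,0],[0,0,-2]],
  [[0,0,0],[0,0,0]],
  [[0,0,0],[0,0,0]],
])

```text
time_s: 27.55
tcp_pos: [507.2, -24.5, 73.2]
eef_rot: [0.195, 0.981, -0.0, 0.0]
ft_force: [-2.1, 3.3, -2.5]
grip_width: 16.9
finger_force: 89.0
```

```bash
python3 st.py
```

```text
[507.2 -24.5  73.2] yaw -22.5 along -102.1 lat -0.4 F_u -3.2 F_n 2.2 Fz -2.5 T [0.59 0.49 0.41]
```

send_rows([
  [[0.0013,0.0032,0],[0,0,-2]],
  [[0,0,0],[0,0,0]],
  [[0,0,0],[0,0,0]],
])

```text
time_s: 27.92
tcp_pos: [508.8, -21.2, 73.3]
eef_rot: [0.212, 0.977, -0.0, 0.0]
ft_force: [-3.8, 4.5, -2.0]
grip_width: 16.9
finger_force: 89.0
```

```bash
python3 st.py
```

```text
[508.8 -21.2  73.3] yaw -24.51 along -102.0 lat -0.4 F_u -5.3 F_n 2.5 Fz -2.0 T [0.6  0.44 0.43]
```

send_rows([
  [[0.0014,0.0032,0],[0,0,-2]],
  [[0,0,0],[0,0,0]],
  [[0,0,0],[0,0,0]],
])

```text
time_s: 28.3
tcp_pos: [510.5, -18.3, 73.4]
eef_rot: [0.229, 0.973, -0.001, 0.001]
ft_force: [-1.9, 2.3, -2.2]
grip_width: 17.1
finger_force: 89.0
```

```bash
python3 st.py
```

```text
[510.5 -18.3  73.4] yaw -26.51 along -101.7 lat -0.5 F_u -2.8 F_n 1.2 Fz -2.2 T [0.22 0.34 0.53]
```

send_rows([
  [[0.0015,0.0032,0],[0,0,-2]],
  [[0,0,0],[0,0,0]],
  [[0,0,0],[0,0,0]],
])

```text
time_s: 28.68
tcp_pos: [512.4, -15.3, 73.5]
eef_rot: [0.246, 0.969, -0.001, 0.001]
ft_force: [-0.6, -1.2, -3.1]
grip_width: 17.1
finger_force: 89.0
```

```bash
python3 st.py
```

```text
[512.4 -15.3  73.5] yaw -28.5 along -101.3 lat -0.6 F_u 0.1 F_n -1.4 Fz -3.1 T [-0.17  0.14  0.5 ]
```

send_rows([
  [[0.0016,0.0031,0],[0,0,-2]],
  [[0,0,0],[0,0,0]],
  [[0,0,0],[0,0,0]],
])

```text
time_s: 29.05
tcp_pos: [514.2, -12.2, 73.5]
eef_rot: [0.263, 0.965, -0.001, 0.001]
ft_force: [0.6, -3.6, -3.3]
grip_width: 17.6
finger_force: 89.0
```

```bash
python3 st.py
```

```text
[514.2 -12.2  73.5] yaw -30.51 along -101.3 lat -0.5 F_u 2.3 F_n -2.9 Fz -3.3 T [-0.48 -0.05  0.44]
```

send_rows([
  [[0.0017,0.0031,0],[0,0,-2]],
  [[0,0,0],[0,0,0]],
  [[0,0,0],[0,0,0]],
])

```text
time_s: 29.42
tcp_pos: [516.1, -9.1, 73.6]
eef_rot: [0.28, 0.96, -0.001, 0.002]
ft_force: [2.2, -4.9, -3.2]
grip_width: 17.2
finger_force: 88.9
```

```bash
python3 st.py
```

```text
[516.1  -9.1  73.6] yaw -32.52 along -101.3 lat -0.4 F_u 4.5 F_n -3.0 Fz -3.2 T [-0.86 -0.28  0.4 ]
```

```bash
python3 - <<'E'
from h import *
a=np.load("w5.npy",allow_pickle=True).item();b=wrist();np.save("w6.npy",b,allow_pickle=True)
for d in(a,b):
    h=cv2.cvtColor(d["color"],cv2.COLOR_RGB2HSV)
    for row in(120,180,240,290,330): print(row,' '.join('%d/%d'%(h[row,c,1],h[row,c,2]) for c in range(220,421,8)))
    print()
E
```

```text
120 35/162 32/159 39/163 35/160 30/164 33/163 31/163 50/92 47/97 50/87 11/71 14/71 21/72 28/72 15/70 25/72 20/76 37/164 33/160 36/161 36/162 33/161 30/162 31/167 32/158 32/160
180 54/100 49/93 52/93 43/94 45/96 47/97 44/93 53/97 54/95 49/99 15/68 18/72 24/73 20/128 25/133 23/132 23/123 33/163 32/166 28/165 30/164 32/165 37/166 28/165 31/163 33/162
240 49/89 48/96 46/94 47/98 48/102 49/99 45/96 50/96 52/94 49/98 19/66 19/67 15/67 25/72 22/69 22/70 29/70 41/94 47/93 50/101 32/170 32/165 31/163 28/165 30/162 38/141
290 31/165 34/166 33/168 36/92 55/97 41/93 49/99 49/99 50/96 42/92 25/70 22/70 21/72 29/71 11/67 30/68 40/83 53/97 48/95 55/97 43/96 44/99 54/95 44/104 35/162 36/162
330 38/163 31/163 31/162 27/163 33/162 29/166 49/31 85/15 15/51 26/49 17/15 22/69 24/73 18/71 15/67 33/69 59/13 18/56 22/47 43/24 30/86 36/163 30/163 29/160 32/160 31/164

120 38/166 37/167 45/166 31/164 29/165 37/164 42/110 45/91 54/94 43/88 23/77 18/71 14/72 25/135 22/138 26/139 24/116 30/164 34/163 32/166 36/165 35/169 27/171 31/166 29/173 34/166
180 39/168 42/168 32/169 35/167 31/166 36/165 27/169 32/170 31/174 36/164 21/73 25/72 14/74 21/73 19/68 18/71 25/81 42/170 28/165 29/170 33/170 29/168 32/170 32/173 30/170 32/169
240 30/169 44/110 49/98 52/98 53/97 46/94 57/99 46/99 49/94 48/96 25/71 10/73 24/74 21/74 22/70 15/70 40/83 48/101 47/92 45/97 52/99 37/167 35/170 32/169 39/168 30/168
290 50/97 49/98 48/96 52/98 50/97 52/98 45/96 47/98 46/94 42/91 31/66 21/74 21/72 11/68 11/68 23/68 44/87 51/95 47/98 49/94 54/94 49/94 46/95 50/96 53/91 45/108
330 43/100 46/94 47/98 53/96 50/97 40/96 25/31 33/23 14/55 19/55 54/19 28/72 27/67 18/72 18/70 15/68 85/15 14/53 17/46 89/20 41/31 11/69 15/66 11/67 16/63 18/58
```

```bash
python3 - <<'E'
from h import *
for f in("w5","w6"):
    d=np.load(f+".npy",allow_pickle=True).item()
    h=cv2.cvtColor(cv2.GaussianBlur(d["color"],(5,5),0),cv2.COLOR_RGB2HSV).astype(int)
    m=((h[...,1]<36)&(h[...,2]<145)&(h[...,2]>50)).astype(np.uint8)
    out=[]
    for row in range(60,330,30):
        c=np.nonzero(m[row,270:380])[0]+270
        out.append((row,c.min() if len(c) else 0,c.max() if len(c) else 0,len(c)))
    print(f,out)
d=np.load("w6.npy",allow_pickle=True).item()
g=d["color"][0:120,200:440]
hs=cv2.cvtColor(d["color"],cv2.COLOR_RGB2HSV)
red=((hs[...,0]<8)|(hs[...,0]>172))&(hs[...,1]>150)&(hs[...,2]>60)
ys,xs=np.nonzero(red);print(len(xs), (xs.min(),xs.max(),ys.min(),ys.max()) if len(xs) else "")
s=grab("side");np.save("s7.npy",s,allow_pickle=True)
E
```

```text
w5 [(60, np.int64(294), np.int64(354), 61), (90, np.int64(296), np.int64(353), 58), (120, np.int64(270), np.int64(352), 58), (150, np.int64(297), np.int64(352), 56), (180, np.int64(298), np.int64(351), 54), (210, np.int64(298), np.int64(355), 54), (240, np.int64(299), np.int64(374), 51), (270, np.int64(300), np.int64(347), 48), (300, np.int64(288), np.int64(358), 71)]
w6 [(60, np.int64(291), np.int64(351), 61), (90, np.int64(293), np.int64(350), 58), (120, np.int64(294), np.int64(350), 57), (150, np.int64(282), np.int64(349), 56), (180, np.int64(296), np.int64(350), 55), (210, np.int64(286), np.int64(347), 52), (240, np.int64(298), np.int64(347), 50), (270, np.int64(299), np.int64(346), 48), (300, np.int64(288), np.int64(358), 71)]
0
```

send_rows([
  [[-0.0017,-0.0031,0],[0,0,2]],
  [[0,0,0],[0,0,0]],
  [[0,0,0],[0,0,0]],
])

```text
time_s: 29.9
tcp_pos: [514.5, -11.6, 73.7]
eef_rot: [0.264, 0.965, -0.0, 0.002]
ft_force: [3.9, -1.8, -4.1]
grip_width: 17.4
finger_force: 88.9
```

```bash
python3 st.py
```

```text
[514.5 -11.6  73.7] yaw -30.6 along -101.3 lat 0.1 F_u 4.3 F_n 0.4 Fz -4.1 T [-0.28 -0.56  0.25]
```

send_rows([
  [[-0.0016,-0.0031,0],[0,0,2]],
  [[0,0,0],[0,0,0]],
  [[0,0,0],[0,0,0]],
])

```text
time_s: 30.28
tcp_pos: [513.0, -14.4, 73.7]
eef_rot: [0.247, 0.969, 0.0, 0.002]
ft_force: [5.9, -0.3, -3.0]
grip_width: 17.3
finger_force: 88.9
```

```bash
python3 st.py
```

```text
[513.  -14.4  73.7] yaw -28.64 along -101.2 lat 0.4 F_u 5.3 F_n 2.6 Fz -3.0 T [ 0.09 -0.87  0.11]
```

send_rows([
  [[-0.0026,0.0014,0],[0,0,0]],
  [[-0.0035,0.0019,0],[0,0,0]],
  [[-0.0035,0.0019,0],[0,0,0]],
  [[0,0,0],[0,0,0]],
])

```text
time_s: 30.78
tcp_pos: [512.8, -13.2, 75.6]
eef_rot: [0.247, 0.969, -0.001, 0.011]
ft_force: [18.8, -13.6, -9.3]
grip_width: 16.9
finger_force: 88.3
```

```bash
python3 st.py
```

```text
[512.8 -13.2  75.6] yaw -28.57 along -101.9 lat 1.4 F_u 23.0 F_n -3.0 Fz -9.3 T [-2.09 -2.53 -0.23]
```

send_rows([
  [[0.0053,-0.0029,0],[0,0,0]],
  [[-0.0015,-0.0032,0],[0,0,2]],
  [[-0.0015,-0.0032,0],[0,0,2]],
  [[0,0,0],[0,0,0]],
])

```text
time_s: 31.28
tcp_pos: [509.8, -20.0, 74.4]
eef_rot: [0.213, 0.977, -0.0, 0.006]
ft_force: [10.9, -3.9, -6.1]
grip_width: 17.1
finger_force: 88.8
```

```bash
python3 st.py
```

```text
[509.8 -20.   74.4] yaw -24.65 along -101.6 lat 0.9 F_u 11.5 F_n 1.0 Fz -6.1 T [-0.6  -1.61 -0.12]
```

send_rows([
  [[-0.0014,-0.0032,0],[0,0,2]],
  [[-0.0013,-0.0032,0],[0,0,2]],
  [[0,0,0],[0,0,0]],
])

```text
time_s: 31.65
tcp_pos: [507.1, -26.4, 74.5]
eef_rot: [0.179, 0.984, -0.0, 0.006]
ft_force: [11.3, -4.1, -6.8]
grip_width: 17.0
finger_force: 88.8
```

```bash
python3 st.py
```

```text
[507.1 -26.4  74.5] yaw -20.66 along -101.5 lat 1.1 F_u 12.0 F_n 0.2 Fz -6.8 T [-0.54 -1.52 -0.17]
```

send_rows([
  [[0.0035,-0.0015,-0.001],[0,0,0]],
  [[0.0013,0.0032,0],[0,0,-2]],
  [[0.0014,0.0032,0],[0,0,-2]],
  [[0.0015,0.0032,0],[0,0,-2]],
  [[0,0,0],[0,0,0]],
])

```text
time_s: 32.28
tcp_pos: [511.2, -17.5, 72.9]
eef_rot: [0.23, 0.973, -0.001, 0.002]
ft_force: [4.7, -2.6, -2.4]
grip_width: 17.0
finger_force: 89.2
```

```bash
python3 st.py
```

```text
[511.2 -17.5  72.9] yaw -26.58 along -101.3 lat 0.4 F_u 5.4 F_n -0.2 Fz -2.4 T [-0.56 -0.81  0.15]
```

send_rows([
  [[0.0016,0.0032,0],[0,0,-2]],
  [[0,0,0],[0,0,0]],
])

```text
time_s: 32.52
tcp_pos: [512.9, -14.4, 72.9]
eef_rot: [0.247, 0.969, -0.001, 0.002]
ft_force: [5.3, -3.5, -2.7]
grip_width: 16.9
finger_force: 89.2
```

```bash
python3 st.py
```

```text
[512.9 -14.4  72.9] yaw -28.58 along -101.3 lat 0.4 F_u 6.3 F_n -0.5 Fz -2.7 T [-0.61 -0.86  0.13]
```

send_rows([
  [[0.0017,0.0031,0],[0,0,-2]],
  [[0,0,0],[0,0,0]],
])

```text
time_s: 32.78
tcp_pos: [514.5, -11.5, 72.9]
eef_rot: [0.264, 0.965, -0.001, 0.002]
ft_force: [5.4, -4.7, -2.7]
grip_width: 17.1
finger_force: 89.2
```

```bash
python3 st.py
```

```text
[514.5 -11.5  72.9] yaw -30.58 along -101.4 lat 0.2 F_u 7.0 F_n -1.3 Fz -2.7 T [-0.64 -0.89  0.19]
```

send_rows([
  [[0.0018,0.003,0],[0,0,-2]],
  [[0,0,0],[0,0,0]],
])

```text
time_s: 33.02
tcp_pos: [515.9, -9.1, 72.8]
eef_rot: [0.28, 0.96, -0.002, 0.002]
ft_force: [3.9, -6.5, -1.7]
grip_width: 17.5
finger_force: 89.4
```

```bash
python3 st.py
```

```text
[515.9  -9.1  72.8] yaw -32.49 along -101.4 lat -0.5 F_u 6.8 F_n -3.4 Fz -1.7 T [-1.09 -0.75  0.46]
```

send_rows([
  [[-0.0014,-0.0024,0],[0,0,1.5]],
  [[-0.0052,0.003,0],[0,0,0]],
  [[-0.0052,0.003,-0.001],[0,0,0]],
  [[-0.0043,0.0025,-0.001],[0,0,0]],
  [[0,0,0],[0,0,0]],
], squeeze=120, grip=0)

```text
time_s: 33.65
tcp_pos: [514.8, -8.4, 74.2]
eef_rot: [0.267, 0.963, -0.002, 0.017]
ft_force: [24.9, -25.7, -9.0]
grip_width: 16.2
finger_force: 118.1
```

```bash
python3 st.py
```

```text
[514.8  -8.4  74.2] yaw -31.03 along -102.6 lat 2.2 F_u 34.6 F_n -9.1 Fz -9.0 T [-4.   -3.49 -0.62]
```

send_rows([
  [[-0.0053,0.0008,-0.001],[0,0,0]],
  [[-0.0043,0.0025,-0.001],[0,0,0]],
  [[0,0,0],[0,0,0]],
])

```text
time_s: 34.02
tcp_pos: [513.1, -7.0, 74.1]
eef_rot: [0.267, 0.963, -0.001, 0.025]
ft_force: [34.2, -29.8, -10.3]
grip_width: 15.8
finger_force: 118.5
```

```bash
python3 st.py
```

```text
[513.1  -7.   74.1] yaw -31.05 along -104.8 lat 2.5 F_u 44.6 F_n -7.8 Fz -10.3 T [-4.8  -5.07 -0.84]
```

send_rows([
  [[-0.0058,0.0022,-0.001],[0,0,0]],
  [[-0.0052,0.003,0],[0,0,0]],
  [[0,0,0],[0,0,0]],
])

```text
time_s: 34.4
tcp_pos: [506.9, -2.8, 74.5]
eef_rot: [0.267, 0.963, -0.0, 0.029]
ft_force: [39.4, -35.4, -9.0]
grip_width: 15.9
finger_force: 118.7
```

```bash
python3 st.py
```

```text
[506.9  -2.8  74.5] yaw -31.03 along -112.2 lat 2.9 F_u 51.9 F_n -10.0 Fz -9.0 T [-5.75 -5.98 -0.98]
```

```bash
python3 - <<'E'
from h import *
b=wrist();np.save("w7.npy",b,allow_pickle=True)
for d in(np.load("w5.npy",allow_pickle=True).item(),np.load("w6.npy",allow_pickle=True).item(),b):
    g=cv2.cvtColor(d["color"],cv2.COLOR_RGB2GRAY)
    print(' '.join('%d'%g[r_,316:332].mean() for r_ in range(340,460,4)))
    print(' '.join('%d'%g[r_,316:332].mean() for r_ in range(0,80,6)))
E
```

```text
66 67 65 67 65 65 65 66 65 64 65 64 65 64 63 63 63 64 62 68 95 116 116 93 107 18 13 18 16 18
123 123 123 124 111 122 123 111 125 126 126 126 103 79
67 67 68 67 67 67 67 67 68 67 66 66 66 66 66 67 68 93 119 122 121 121 118 99 110 21 18 16 16 17
128 129 129 130 115 126 126 118 129 131 132 132 132 132
67 67 67 67 65 65 66 66 66 65 64 78 120 121 121 121 121 121 120 120 119 118 99 119 109 19 16 18 16 15
126 126 128 127 119 124 124 107 128 129 129 129 130 130
```

send_rows([
  [[-0.0056,0.0015,0],[0,0,0]],
  [[-0.0043,0.0025,0],[0,0,0]],
  [[0,0,0],[0,0,0]],
])

```text
time_s: 34.83
tcp_pos: [464.6, 11.2, 66.7]
eef_rot: [0.268, 0.963, -0.001, -0.002]
ft_force: [-0.2, 0.5, -0.2]
grip_width: 15.8
finger_force: 119.6
```

```bash
python3 st.py
```

```text
[464.6  11.2  66.7] yaw -31.11 along -155.8 lat -7.1 F_u -0.4 F_n 0.3 Fz -0.2 T [-0.15 -0.02 -0.12]
```

send_rows([
  [[-0.0052,0.003,0],[0,0,0]],
  [[-0.0052,0.003,0],[0,0,0]],
  [[0,0,0],[0,0,0]],
])

```text
time_s: 35.2
tcp_pos: [455.5, 17.5, 67.0]
eef_rot: [0.267, 0.964, -0.001, -0.001]
ft_force: [0.7, -1.0, -3.2]
grip_width: 16.4
finger_force: 119.4
```

```bash
python3 st.py
```

```text
[455.5  17.5  67. ] yaw -31.0 along -166.8 lat -6.1 F_u 1.1 F_n -0.5 Fz -3.2 T [-0.04 -0.02 -0.03]
```

send_rows([
  [[0,0.01,0.03],[0,0,2]],
  [[0.002,0.03,0.015],[0,0,4]],
  [[0.005,0.04,0],[0,0,5]],
  [[0.005,0.04,0],[0,0,5]],
  [[0.005,0.04,0],[0,0,5]],
  [[0.005,0.04,0],[0,0,5]],
  [[0.005,0.04,0],[0,0,5]],
  [[0.0,0.018,-0.02],[0,0,0]],
])

```text
time_s: 36.2
tcp_pos: [486.0, 277.6, 92.9]
eef_rot: [-0.0, 1.0, 0.001, 0.003]
ft_force: [1.2, -0.1, -2.0]
grip_width: 15.9
finger_force: 119.4
```

send_rows([
  [[0,0,-0.03],[0,0,0]],
  [[0,0,-0.018],[0,0,0]],
  [[0,0,0],[0,0,0]],
])

```text
time_s: 36.58
tcp_pos: [481.8, 273.1, 41.6]
eef_rot: [0.001, 1.0, -0.002, -0.003]
ft_force: [-0.9, -0.2, -2.1]
grip_width: 16.3
finger_force: 119.3
```

send_rows([
  [[0,0,-0.004],[0,0,0]],
  [[0,0,-0.003],[0,0,0]],
  [[0,0,0],[0,0,0]],
])

```text
time_s: 36.95
tcp_pos: [484.7, 274.7, 37.7]
eef_rot: [0.001, 1.0, -0.0, 0.001]
ft_force: [-0.2, 0.1, -3.4]
grip_width: 16.2
finger_force: 119.4
```

send_rows([
  [[0,0,-0.001],[0,0,0]],
  [[0,0,-0.001],[0,0,0]],
  [[0,0,0],[0,0,0]],
])

```text
time_s: 37.33
tcp_pos: [484.8, 274.8, 36.7]
eef_rot: [0.0, 1.0, -0.0, 0.001]
ft_force: [-1.6, -0.7, 7.0]
grip_width: 15.7
finger_force: 120.6
```

send_rows([
  [[0,0,0],[0,0,0]],
  [[0,0,0],[0,0,0]],
  [[0,0,0.02],[0,0,0]],
  [[0,0,0.05],[0,0,0]],
  [[0,-0.02,0.06],[0,0,0]],
  [[0.005,-0.05,0.03],[0,0,0]],
  [[0.008,-0.05,0.01],[0,0,0]],
  [[0.008,-0.05,0],[0,0,0]],
], grip=1)

```text
time_s: 38.33
tcp_pos: [506.5, 103.8, 206.2]
eef_rot: [0.0, 1.0, -0.0, 0.002]
ft_force: [1.1, -0.6, -0.7]
grip_width: 85.8
finger_force: 0.0
```

send_rows([
  [[0.014,-0.009,0.003],[0,0,-10]],
  [[0.014,-0.009,0.003],[0,0,-10]],
  [[0.014,-0.009,0.003],[0,0,-10]],
  [[0.014,-0.009,0.003],[0,0,-10]],
  [[0.014,-0.009,0],[0,0,-10]],
  [[0.014,-0.009,0],[0,0,-10]],
  [[0.014,-0.009,0],[0,0,-10]],
  [[0.014,-0.009,0],[0,0,-10]],
])

```text
time_s: 39.33
tcp_pos: [617.8, 32.6, 216.4]
eef_rot: [0.645, 0.764, -0.001, 0.0]
ft_force: [0.1, 0.9, 0.8]
grip_width: 85.2
finger_force: 0.0
```

send_rows([
  [[0,0,0],[0,0,-10]],
  [[0,0,0],[0,0,-10]],
  [[0,0,0],[-8.2,1.4,0]],
  [[0,0,0],[-8.2,1.4,0]],
  [[0,0,0],[-8.2,1.4,0]],
  [[0,0,0],[0,0,0]],
  [[0,0,0],[0,0,0]],
])

```text
time_s: 40.2
tcp_pos: [617.4, 32.9, 216.4]
eef_rot: [0.748, 0.627, -0.165, 0.139]
ft_force: [-0.2, -0.2, -0.2]
grip_width: 85.5
finger_force: 0.0
```

```bash
cat > red.py <<'E'
from h import *
L=[wrist() for _ in range(3)];d=L[-1];d["color"]=np.mean([x["color"].astype(float) for x in L],0).astype(np.uint8)
o=r.get_obs();print(o["tcp_pos"].round(1),Rot.from_quat(o["eef_rot"]).as_matrix().round(2).tolist())
np.save("w8.npy",d,allow_pickle=True)
hs=cv2.cvtColor(d["color"],cv2.COLOR_RGB2HSV)
red=(((hs[...,0]<6)|(hs[...,0]>172))&(hs[...,1]>130)&(hs[...,2]>40)).astype(np.uint8)
p=proj(d,[602,-63.2,61])[0];print("nut px",p)
n,l,s,c=cv2.connectedComponentsWithStats(red,connectivity=8)
for i in range(1,n):
    if np.hypot(*(c[i]-p))<70 and s[i,4]>=3:
        print(s[i].tolist(),c[i].round(1),[ (z,onplane(d,[c[i]],z)[0,:2].round(1).tolist()) for z in(61,53,44)])
x,y=p.astype(int)
ys,xs=np.nonzero(red[y-50:y+50,x-50:x+50]);
sub=red[y-40:y+40,x-40:x+40]
rr=np.nonzero(sub.any(1))[0];cc=np.nonzero(sub.any(0))[0]
if len(rr):
    for q in range(rr.min(),rr.max()+1): print(q+y-40,cc.min()+x-40,''.join('#' if v else '.' for v in sub[q,cc.min():cc.max()+1]))
E
python3 red.py
```

```text
[617.5  31.8 217.2] [[0.16, 0.98, -0.07], [0.89, -0.18, -0.42], [-0.42, 0.0, -0.91]]
nut px [324.15782231 245.0956778 ]
[343, 227, 6, 4, 15] [345.9 229.1] [(61, [623.2, -48.0]), (53, [622.7, -55.2]), (44, [622.0, -63.2])]
[340, 231, 2, 3, 4] [340.2 231.8] [(61, [618.1, -50.1]), (53, [617.4, -57.3]), (44, [616.5, -65.5])]
[335, 235, 8, 11, 37] [339.1 242.3] [(61, [615.4, -62.2]), (53, [614.5, -69.8]), (44, [613.6, -78.5])]
227 335 .............#
228 335 ............##
229 335 ........######
230 335 ........######
231 335 .....##.......
232 335 .....#........
233 335 .....#........
234 335 ..............
235 335 ......#.......
236 335 ......#.......
237 335 ......#.......
238 335 ......#.......
239 335 ......#.......
240 335 ......#.......
241 335 .....###......
242 335 ..######......
243 335 ########......
244 335 ########......
245 335 ######........
```

```bash
python3 - <<'E'
from h import *
d=np.load("w8.npy",allow_pickle=True).item()
im=d["color"][222:250,328:356].astype(int)
w=np.clip(im[...,0]-np.maximum(im[...,1],im[...,2])-25,0,None)
for row in range(28): print(222+row,' '.join('%3d'%v for v in w[row]))
def az(uvs,z):
    q=onplane(d,uvs,z)[:,:2]
    for c in[(601.7,-63.2),(602.3,-64),(601.7,-64)]:
        v=q-np.array(c);print(z,c,np.degrees(np.arctan2(v[:,1],v[:,0])).round(1),np.hypot(*v.T).round(1))
az([(336,244),(341.5,242.5)],61);az([(341,240.5)],59);az([(340.3,231.5)],46);az([(344,229.7),(348,228.7)],44)
E
```

```text
222   0   0   0   0   0   0   0   0   0   3  10  13  13  12  12  10   9   1   0   0   0   0   0   0   0   0   0   0
223   0   0   0   0   0   0   0   0   0   1  10  12  13  13  12  14  10   6   0   0   0   0   0   0   0   0   0   0
224   0   0   0   0   0   0   0   0   0   0   9  12  12  13  12  13  12   8   3   0   0   0   0   0   0   0   0   0
225   0   0   0   0   0   0   0   0   0   0   7  10  13  12  13  13  14  15  10   3   0   0   0   0   0   0   0   0
226   0   0   0   0   0   0   0   0   0   0   2   9  12  14  14  17  19  23  23  18   4   0   0   0   0   0   0   0
227   0   0   0   0   0   0   0   0   0   0   0   7  12  17  27  33  39  45  46  44  26   0   0   0   0   0   0   0
228   0   0   0   0   0   0   0   0   0   0   0   2  12  24  44  60  70  77  80  71  46  13   0   0   0   0   0   0
229   0   0   0   0   0   0   0   0   0   0   0   0  14  35  63  89 100 101 104  91  60  25   0   0   0   0   0   0
230   0   0   0   0   0   0   0   0   0   0   0   0  16  40  67  93 103  98  96  85  58  26   0   0   0   0   0   0
231   0   0   0   0   0   0   0   0   0   0   0   0  17 
[... 1862 characters left out ...]
0   0   0   0   0   0   0   0   0   0   0   0   0   0
248   0   0   0   0   0   0   0   0   0   0   0   0   0   0   0   0   0   0   0   0   0   0   0   0   0   0   0   0
249   0   0   0   0   0   0   0   0   0   0   0   0   0   0   0   0   0   0   0   0   0   0   0   0   0   0   0   0
61 (601.7, -63.2) [-2.8  1.5] [10.7 15.7]
61 (602.3, -64) [1.6 4.6] [10.1 15.1]
61 (601.7, -64) [1.5 4.4] [10.7 15.7]
59 (601.7, -63.2) [3.6] [15.4]
59 (602.3, -64) [6.8] [14.9]
59 (601.7, -64) [6.6] [15.5]
46 (601.7, -63.2) [-0.6] [15.1]
46 (602.3, -64) [2.5] [14.5]
46 (601.7, -64) [2.4] [15.1]
44 (601.7, -63.2) [-1.2  0.4] [18.5 22.2]
44 (602.3, -64) [1.3 2.6] [17.9 21.7]
44 (601.7, -64) [1.3 2.5] [18.5 22.3]
```

Both red marks line up to within about half a degree, and the stop torque agreed, so the nut is home. I'll raise the arm clear and check the mat.

send_rows([
  [[-0.01,0,0.03],[0,0,0]],
  [[-0.03,-0.02,0.03],[8.2,-1.4,0]],
  [[-0.04,-0.04,0.02],[8.2,-1.4,0]],
  [[-0.04,-0.04,0],[8.2,-1.4,0]],
  [[-0.02,-0.04,0],[0,0,0]],
  [[0,-0.04,0],[0,0,0]],
  [[0,-0.03,0],[0,0,0]],
  [[0,0,0],[0,0,0]],
])

```text
time_s: 41.35
tcp_pos: [476.9, -179.8, 297.3]
eef_rot: [0.768, 0.64, -0.0, 0.001]
ft_force: [0.0, -0.1, 0.6]
grip_width: 85.5
finger_force: 0.0
```

```bash
python3 - <<'E'
from h import *
a=np.load("top0.npy",allow_pickle=True).item();d=grab("top")
hs=cv2.cvtColor(d["color"],cv2.COLOR_RGB2HSV)
roi=np.zeros(hs.shape[:2],np.uint8);roi[206:306,164:262]=1
m=((hs[...,1]<45)&(hs[...,2]>40)).astype(np.uint8)*roi
n,l,s,c=cv2.connectedComponentsWithStats(m)
for i in range(1,n):
    if s[i,4]>30:
        k=cv2.findContours((l==i).astype(np.uint8),0,1)[0][0];rc=cv2.minAreaRect(k);print("wrench?",s[i].tolist(),rc,onplane(d,cv2.boxPoints(rc),16)[:,:2].round().tolist())
b=((hs[...,0]>5)&(hs[...,0]<20)&(hs[...,1]>90)).astype(np.uint8);b[:, :160]=0;b[:,262:]=0;b[:222]=0;b[300:]=0
k=max(cv2.findContours(b,0,1)[0],key=cv2.contourArea);rc=cv2.minAreaRect(k);print("carton",rc,onplane(d,cv2.boxPoints(rc),95)[:,:2].round().tolist())
# bystanders: changed pixels
df=(np.abs(a["color"].astype(int)-d["color"]).max(2)>45).astype(np.uint8)
n,l,s,c=cv2.connectedComponentsWithStats(cv2.morphologyEx(df,cv2.MORPH_OPEN,np.ones((3,3))))
print([s[i].tolist() for i in range(1,n) if s[i,4]>25])
sd=grab("side");a=np.load("side0.npy",allow_pickle=True).item()
for nm,P in(("ring",[485-14-115,274.8,16]),("tipL",[485-14+134,274.8+20,16]),("handle",[470,274.8,16])):
    u,v=proj(sd,P)[0].round().astype(int);print(nm,u,v,sd["color"][v-3:v+4:3,u-3:u+4:3].tolist())
print(r.get_obs()["tcp_pos"],r.get_obs()["time_s"])
E
```

```text
wrench? [164, 206, 45, 12, 188] ((186.0, 211.5), (11.0, 44.0), 90.0) [[634.0, 515.0], [632.0, 366.0], [595.0, 365.0], [596.0, 513.0]]
wrench? [214, 206, 12, 4, 43] ((219.5, 207.5), (3.0, 11.0), 90.0) [[632.0, 346.0], [632.0, 309.0], [622.0, 309.0], [622.0, 346.0]]
wrench? [251, 206, 11, 62, 232] ((255.99996948242188, 236.5), (60.99999237060547, 9.999998092651367), 90.0) [[631.0, 222.0], [631.0, 189.0], [426.0, 187.0], [426.0, 219.0]]
wrench? [226, 212, 18, 82, 590] ((234.5, 252.5), (81.0, 17.0), 90.0) [[611.0, 305.0], [611.0, 249.0], [341.0, 244.0], [342.0, 299.0]]
wrench? [258, 274, 4, 12, 46] ((259.5, 279.5), (11.0, 3.0), 90.0) [[403.0, 196.0], [403.0, 186.0], [367.0, 186.0], [367.0, 196.0]]
wrench? [179, 292, 83, 14, 403] ((219.99996948242188, 298.4999694824219), (81.99998474121094, 12.999998092651367), -0.0) [[304.0, 451.0], [346.0, 453.0], [344.0, 186.0], [302.0, 185.0]]
wrench? [164, 296, 8, 10, 44] ((167.5, 300.5), (9.0, 7.0), 90.0) [[333.0, 501.0], [333.0, 478.0], [304.0, 477.0], [304.0, 500.0]]
carton ((184.988037109375, 260.8515319824219), (27.39927101135254, 37.56446075439453), 6.709836483001709) [[383.0, 464.0], [500.0, 455.0], [490.0, 368.0], [372.0, 378.0]]
[[249, 169, 196, 267, 15429], [325, 226, 24, 40, 815], [171, 243, 30, 38, 709], [39, 312, 293, 168, 21682], [28, 360, 27, 24, 426], [258, 398, 7, 5, 29], [333, 434, 13, 8, 89]]
ring 194 233 [[[197, 176, 163], [209, 190, 177], [208, 189, 176]], [[249, 147, 144], [96, 79, 69], [129, 108, 101]], [[109, 91, 84], [104, 86, 80], [106, 89, 79]]]
tipL 256 189 [[[225, 163, 151], [224, 201, 182], [247, 146, 147]], [[214, 197, 182], [120, 78, 71], [240, 152, 149]], [[97, 85, 75], [255, 169, 164], [242, 155, 152]]]
handle 227 213 [[[217, 212, 198], [199, 183, 166], [215, 192, 181]], [[206, 187, 174], [218, 199, 186], [96, 78, 70]], [[94, 73, 67], [110, 94, 85], [255, 166, 166]]]
[ 476.90702171 -177.30881605  296.94148435] 41.45
```

```bash
python3 -c "
from cell import r
print(r.hand_in())"
```

```text
the job is handed in; nothing more can be done
None
```

The job is handed in at about 41.5 s of the 72 s allowed, though I got no pass or fail result back. The carton stands on the mat with its plugs (last seen in it just after placing), the nut is tightened to its stop with its red marks in line to within about half a degree (±2°), and the large wrench lies flat on the mat. The wrench jammed on the nut at the stop and took about a 50 N pull to free, and a last top-camera check showed no sign of other things having moved (the area under the arm could not be checked).

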